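Scoop the loose ferrules into the lock-cap tub

ROBOT

A 6-joint arm with a two-finger parallel gripper is mounted at the origin on the work surface; the furniture and walls round the work are solid. World frame = base frame: x ahead of the robot, y to its left, z up, the work surface at z = 0. Lengths are in m, angles in degrees, forces in N, time in s.
With the tool pointing down it reaches from about 0.3 to 0.95 m from the base axis. Payload 3.1 kg.
Tool frame: the origin (TCP) lies midway between the tips of the shut fingers; the grasp point (between the pads) lies 19 mm behind it (bot.grip_depth is the z of the grasp point in the tool frame, in m); z points along the fingers, x is the direction in which the jaws open and shut, and the axes are right-handed (so a half turn about z gives the same grasp; the last joint's range is limited). The gripper opens to 85 mm and grips with 20 to 120 N. Pads are 22 mm wide; open, the fingers measure 114 mm over their backs; the gripper's body (76 mm by 85 mm) begins 54 mm behind the grasp point. The pads swing forward as they close: fully open they stand 13 mm farther back than shut.
Start: joints at [-67.363, 17.653, 93.61, -0, 68.738, -3.994], TCP at [0.28, -0.559, 0.231] pointing down, gripper open.
Joint ranges: [-175.34, 175.34], [-45.06, 112.39], [2.9, 150.54], [-68.45, 248.45], [3.09, 151.38], [-168.51, 168.51]. Speed limits (degrees/s): [159.86, 159.86, 180, 180, 180, 180].

INTERFACE

Orientations are given as a 3x3 rotation matrix whose columns are the frame's x, y, z axes.
In Python, from cell import bot gives the robot as it stands. The module is installed in compiled form; this text tells all that it offers.
- The arm moves only by the tool drive_tool, never from a script. Its argument "increments" is a list that holds one entry, the list of rows, each a list of 7 numbers: the shift along the world's x, y, z in m, then the turn, a rotation vector about the world's x, y, z in rad, then the opening in per cent of the stroke, from 0 (shut) to 100 (fully open). A call has 1 to 10 rows; each row shifts and turns the pose as measured when the row begins; what a row does not reach is not made up. A row lasts 1/8 s, in which the tool goes at most 62.5 mm and 10.7 degrees, less where a joint would pass 70% of its speed; a pose out of reach is approached as far as the arm can. A call with a gripper value outside its range is refused whole. The fingers move at their own pace and stop on an object; "grip_force" is the grip in N (left out, the last holds). Time passes only in rows, so rows that do not move let the fingers close. It gives the time, the measured TCP pose, the force and the opening at its end, in the units of the state.
- bot.observe(): the state, without advancing time (a new reading comes with each control period).
- bot.get_image(name): name is "scene" or "top" or "wrist"; returns a dict with "frame" (400x640x3 uint8, red, green, blue), "range_z" (400x640 float32, m along the optical axis (not along the pixel's ray), 0 where there is no reading), "fx", "fy", "cx", "cy" (pixels), "dist_coeffs" ([k1, k2, p1, p2, k3] as OpenCV has them; the pictures are not rectified), "extrinsics" (4x4, takes a point from camera to world coordinates). Camera axes: x right, y down, z forward; pixel columns grow to the right and rows downward; lengths in m; the calibration is good to about 2 mm. A picture is of the moment at which its call begins.
- bot.job_done(): hands the job in, once; it reports no verdict.
Trained networks look in a picture, given as the dict that the camera call returned (one of the last four; its "shot" number tells which), for a name from the list of things; names that differ only in an ending like _2 or _b are one class to them, and where a whole thing is asked for, a point or a joint stands for the part that bears it (a point fixed in the world has none). Each returns a list of dicts, best first, with "confidence" (0 to 1); they miss things now and then, are a little off and sometimes report something else, mostly with a low value. They report only what shows in the picture. A call takes as long as a camera call.
- bot.boxes_of(picture, name): "centre" ([x, y, z] in m, in world coordinates, good to about 4 mm: the middle of the surface that is visible of it).
The state is a dict: "clock": time; "joint_positions": joint angles; "dq": joint speeds; "joint_torque": joint torques, N m; "eef_pos": TCP position; "ee_rot": TCP orientation; "ft_force": force on the tool from outside, world axes, zero at the start; "torque": the same for the moment, N m; "finger_gap": opening from 0.0 (shut) to 1.0 (fully open).
Only numpy, scipy, OpenCV 4.12 (cv2) and the standard library are available. Lean on these libraries where they do the work, as an engineer would, in place of code of your own. Each camera call takes 0.05 s, during which the arm holds its last target.

TASK

Open the tub that is screwed to the bench by squeezing the two side tabs of its cap while turning the cap, and set the cap down upright on the bench. Use the hand scoop, not the fingers, to move every ferrule from the long tray into the tub; then lay the scoop flat in the empty tray and put the cap back on, turned until it is locked with both tabs sprung out. Leave the jar of pins, the roll of tape and the wooden wedge alone.

Things in the scene. Friction and masses are not known exactly. Their poses are not given: they have to be found in the camera images.
- tub: white round tub fixed to the bench on a round dark base plate 128 mm wide, 10 mm thick; origin at bench level under its centre, z up. Outer radius 51 mm, inner 46 mm, inner floor 13 mm and rim 90 mm above the bench. Two bayonet lugs (to radius 55.5 mm) stand out of the neck at +x and -x; the rim has two slots at +y and -y
- tub_mouth (a point): centre of the tub's open mouth, at rim height, 90 mm above the bench; axes as the tub's. The bench on the robot's side of the tub, about x 0.41, y 0.09, is free (room to set the cap down); a wall stands left of the tub at y = 0.40, and a tall blue machine with a regulator at x > 0.60, y < -0.03
- cap_seat (a point): where the cap's origin is when locked on, 71 mm above the tub's origin; axes as the tub's, and the locked cap's x is parallel to them (half a turn makes no difference). Locked, the cap's two hooks (at its +x and -x, inside the skirt) sit under the lugs and the tabs' teeth in the rim's slots: it can neither turn nor lift
- lug (a point): one of the two lugs, at the tub's +x, 79.5 mm up. With both tabs held in, the cap turns only anticlockwise from above (a stop blocks clockwise just past locked). Beyond 30 degrees its hooks are clear of the lugs and it lifts straight off (turn 45 to 75 degrees); a plug of radius 44 mm under it reaches 10 mm into the mouth
- slot (a point): one of the two rim slots, at the tub's +y. To refit the cap: tabs held in, lower it 45 to 75 degrees anticlockwise from locked until it sits on the rim, turn it clockwise to the locked angle or the stop (about 3 degrees past), let go: the tabs spring out into the slots; if not, turn it a few degrees to and fro
- cap: grey round cap, radius 61 mm, skirt 19 mm deep, 0.11 kg; origin at the centre of the skirt's lower edge, z up; stands flat on its skirt. On its top (23.5 mm above the origin) a fixed grip bar, 52 mm along x, 27 mm along y, top at 58 mm. Beside the bar at +y and -y are black squeeze tabs, 26 mm wide along x, 26 to 56 mm above the origin
- cap_grip (a point): point on the cap's axis 46 mm above its origin, midway between the tabs: squeeze them along the cap's y at this height (the cap's top is 22 mm below it). 62 mm over the tabs at rest, 48 mm fully squeezed; a firm grip (about 30 N) squeezes them and carries the cap
- tab_a (a joint): inward travel of the +y tab, m: 0 sprung out, 0.007 fully squeezed (its tooth leaves the slot at about 0.004); spring 3.6 N at rest to 7.8 N fully in
- tab_b (a joint): inward travel of the -y tab, m: the same
- tray: long open aluminium tray on four rubber feet, fixed; origin under its centre at bench level, x along it. Inside 210 mm along x, 70 mm along y; floor 17 mm, rim 40 mm above the bench, walls 4 mm. At +x the floor slopes up 52 degrees (x = 87 to 104 mm) to a backstop 72 mm above the bench: scoop against it. Ferrules start between x = -15 and 80 mm; the -x end is empty
- scoop: steel hand scoop with an upright wooden handle, 0.12 kg, standing on its flat floor on the bench; origin under the bowl, mouth toward +x, z up. Floor 2 mm thick from x = -38 to 40 mm, 58 mm wide over the side walls, which are 27 mm high from x = -38 to 16 and run down to the lip from 8 mm at x = 16; rear wall 28 mm high
- scoop_grip (a point): where to grip the handle: on its axis, 80 mm above the scoop's underside, 25 mm behind the scoop's origin. The handle is 26 mm along x and 16 mm along y (close across y), from 30 to 100 mm above the underside
- scoop_bowl (a point): centre of the scoop's bowl, 12 mm above its underside. In the tray it has 6 mm of play on each side. Tipped mouth down by 40 degrees or more, it empties over its front edge (x = 40 mm)
- ferrule_0: black plastic ferrule, a plain 14 mm diameter, 26 mm long cylinder, smooth (friction about 0.3; starts to roll at about 15 degrees), 12 g, lying on its side in the tray; origin at the centre of one end face, its z axis runs along the cylinder to the other end. May be absent (None)
- ferrule_1: black plastic ferrule, a plain 14 mm diameter, 26 mm long cylinder, smooth (friction about 0.3; starts to roll at about 15 degrees), 12 g, lying on its side in the tray; origin at the centre of one end face, its z axis runs along the cylinder to the other end. May be absent (None)
- ferrule_2: black plastic ferrule, a plain 14 mm diameter, 26 mm long cylinder, smooth (friction about 0.3; starts to roll at about 15 degrees), 12 g, lying on its side in the tray; origin at the centre of one end face, its z axis runs along the cylinder to the other end. May be absent (None)
- ferrule_3: black plastic ferrule, a plain 14 mm diameter, 26 mm long cylinder, smooth (friction about 0.3; starts to roll at about 15 degrees), 12 g, lying on its side in the tray; origin at the centre of one end face, its z axis runs along the cylinder to the other end. May be absent (None)
- ferrule_4: black plastic ferrule, a plain 14 mm diameter, 26 mm long cylinder, smooth (friction about 0.3; starts to roll at about 15 degrees), 12 g, lying on its side in the tray; origin at the centre of one end face, its z axis runs along the cylinder to the other end. May be absent (None)
- pin_jar: closed clear jar of pins with a lid, 56 mm wide, 74 mm high, bystander; origin under its centre
- black_tape: roll of black tape lying flat, 59 mm wide, 19 mm high, bystander; origin under its centre
- wood_wedge: small wooden wedge lying flat, 32 x 90 x 22 mm, bystander; origin under its centre

How it is judged:
By the outcome, as a careful person would: the job done as asked, in the order asked, and still so for the second after the job is handed in, with the robot touching nothing.
Of ferrule_0, ferrule_1, ferrule_2, ferrule_3, ferrule_4 only 3 to 5 are there at a start; the rules pass over those that are not, and their reading is None.
At some moment in a run one of scoop may be knocked a few centimetres aside while the robot is not near it.
It also fails if it takes over 210 s, if anything falls off the work surface, if the arm or the gripper's body presses on something with over 40 N, if the wrist force passes 120 N, or if a joint passes its speed limit or range.

## Working session

There is one attempt and no reset: what is moved stays moved. The work goes in short steps, Python scripts to look and compute and a tool call to move; the robot and the scene stay as the last step left them, time stands still between calls to the robot, and variables do not carry over. Pictures are saved under pics/ and viewed, and the job is handed in when it is done.

Besides the shell and the picture viewer there is one more tool, called in YAML: its name, and indented under it one key for each argument. drive_tool: Moves the arm, as the interface text tells. Its arguments: {"type":"object","properties":{"increments":{"type":"array","items":{"type":"array","items":{"type":"array","items":{"type":"number"}}}},"grip_force":{"type":"number"}},"required":["increments"]}

```bash
mkdir -p pics; ls
cat > h.py <<'E'
import numpy as np, cv2
from cell import bot
def save(p,name):
    cv2.imwrite(f'pics/{name}.png', p['frame'][:,:,::-1])
def pts(p):
    K=np.array([[p['fx'],0,p['cx']],[0,p['fy'],p['cy']],[0,0,1]]);d=np.array(p['dist_coeffs'])
    h,w=p['range_z'].shape
    u,v=np.meshgrid(np.arange(w),np.arange(h))
    n=cv2.undistortPoints(np.stack([u,v],-1).reshape(-1,1,2).astype(np.float64),K,d).reshape(h,w,2)
    z=p['range_z'].astype(float)
    P=np.dstack([n[...,0]*z,n[...,1]*z,z])
    E=np.array(p['extrinsics'])
    W=P@E[:3,:3].T+E[:3,3]
    W[z<=0]=np.nan
    return W
def proj(p,X):
    E=np.linalg.inv(np.array(p['extrinsics']));X=np.atleast_2d(X)
    K=np.array([[p['fx'],0,p['cx']],[0,p['fy'],p['cy']],[0,0,1]])
    r,_=cv2.projectPoints(X.astype(float),cv2.Rodrigues(E[:3,:3])[0],E[:3,3],K,np.array(p['dist_coeffs']))
    return r.reshape(-1,2)
def st():
    s=bot.observe()
    print('t',round(s['clock'],2),'p',np.round(s['eef_pos'],4),'gap',round(s['finger_gap'],3),'F',np.round(s['ft_force'],1),'q',np.round(s['joint_positions'],1));print(np.round(s['ee_rot'],3).tolist())
    return s
E
python3 - <<'E'
from h import *
st(); print(bot.grip_depth)
for n in ['scene','top','wrist']:
    p=bot.get_image(n); save(p,n+'0'); 
    print(n,np.round(p['extrinsics'],3).tolist(),p['fx'])
    for k in ['tub','cap','tray','scoop','ferrule_0','pin_jar','black_tape','wood_wedge','scoop_grip','cap_grip','tab_a','lug','slot']:
        try: r=bot.boxes_of(p,k)
        except Exception as e: print(k,e); continue
        print(k,[(np.round(x['centre'],3).tolist(),round(x['confidence'],2)) for x in r])
E
```

```text
pics
t 0.0 p [ 0.2798 -0.5579  0.23  ] gap 0.999 F [ 0.5 -0.   0.7] q [-67.4  17.7  93.7   0.   68.7  -4. ]
[[0.448, -0.894, -0.001], [-0.894, -0.448, 0.002], [-0.002, -0.0, -1.0]]
-0.0187
scene [[0.814, -0.367, 0.451, -0.024], [-0.581, -0.535, 0.613, -0.729], [0.016, -0.761, -0.649, 0.904], [0.0, 0.0, 0.0, 1.0]] 463.6741034305246
tub [([0.482, 0.183, 0.023], 0.88), ([0.47, -0.148, 0.024], 0.66)]
cap [([0.48, 0.193, 0.09], 0.8)]
tray [([0.461, -0.16, 0.021], 0.92), ([0.484, 0.179, 0.025], 0.51)]
scoop [([0.461, -0.157, 0.022], 0.31)]
ferrule_0 [([0.475, -0.118, 0.029], 0.61), ([0.481, 0.196, 0.092], 0.46), ([0.446, -0.094, 0.028], 0.39), ([0.443, -0.155, 0.028], 0.38)]
pin_jar []
black_tape [([0.338, -0.287, 0.016], 0.84)]
wood_wedge [([0.428, 0.298, 0.013], 0.7), ([0.489, 0.182, 0.028], 0.36)]
scoop_grip [([0.491, 0.181, 0.022], 0.46)]
cap_grip [([0.479, 0.194, 0.089], 0.79), ([0.483, 0.18, 0.022], 0.47)]
tab_a []
lug [([0.487, 0.181, 0.024], 0.96)]
slot [([0.485, 0.181, 0.029], 0.92)]
top [[-0.011, -0.982, 0.191, 0.291], [-1.0, 0.011, -0.005, 0.025], [0.002, -0.191, -0.982, 1.392],
[... 334 characters left out ...]
.748, 0.125, 0.075], 0.59), ([0.53, 0.239, 0.126], 0.22)]
black_tape [([0.34, -0.282, 0.02], 0.77)]
wood_wedge [([0.424, 0.308, 0.01], 0.8), ([0.523, 0.212, 0.096], 0.53)]
scoop_grip [([0.567, 0.065, -0.002], 0.98)]
cap_grip [([0.522, 0.213, 0.094], 0.57)]
tab_a [([0.522, 0.188, 0.127], 0.6), ([0.53, 0.238, 0.123], 0.39)]
lug [([0.484, 0.18, 0.008], 0.58)]
slot [([0.483, 0.18, 0.008], 0.75)]
wrist [[0.448, -0.853, -0.267, 0.349], [-0.894, -0.428, -0.134, -0.524], [-0.0, 0.299, -0.954, 0.374], [0.0, 0.0, 0.0, 1.0]] 352.3674132103132
tub []
cap []
tray []
scoop []
ferrule_0 []
pin_jar []
black_tape [([0.322, -0.298, 0.017], 0.73)]
wood_wedge []
scoop_grip []
cap_grip []
tab_a []
lug []
slot []
```

View pics/scene0.png

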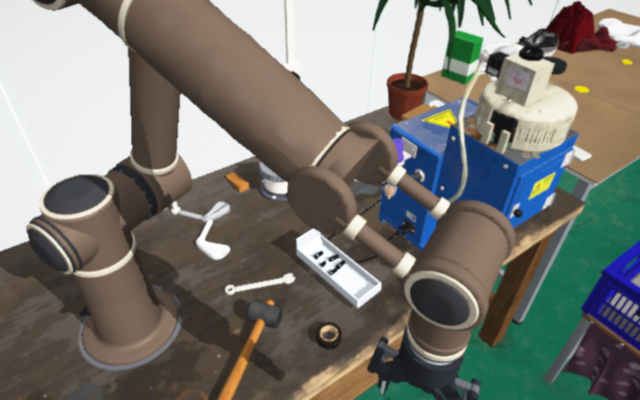

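View pics/top0.png

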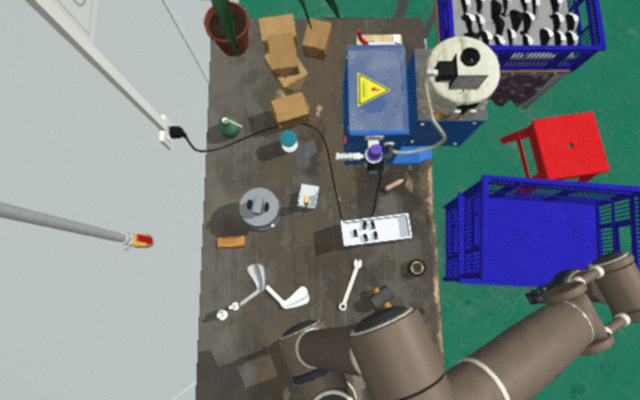

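The top view shows the tub and cap at (259,208), the scoop at (308,196) and the tray at (376,229) with black ferrules around (365,232). The tape is at (417,268), the wedge at (231,241) and the jar at (289,141). I'll zoom in and measure.

Run:
```python
from h import *
p=bot.get_image('top'); np.savez('top0.npz',W=pts(p),f=p['frame'])
f=p['frame']; W=pts(p)
c=f[170:260,220:420]; cv2.imwrite('pics/topc.png',cv2.resize(c,None,fx=4,fy=4,interpolation=cv2.INTER_CUBIC)[:,:,::-1])
# height map
z=np.nan_to_num(W[170:260,220:420,2]); cv2.imwrite('pics/topz.png',cv2.resize(cv2.applyColorMap(np.clip(z*255/0.14,0,255).astype(np.uint8),cv2.COLORMAP_JET),None,fx=4,fy=4,interpolation=cv2.INTER_NEAREST))
s=bot.get_image('scene');f=s['frame'];c=f[170:320,240:400]; cv2.imwrite('pics/scc.png',cv2.resize(c,None,fx=4,fy=4,interpolation=cv2.INTER_CUBIC)[:,:,::-1])
```

```text
(no output)
```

View pics/topc.png

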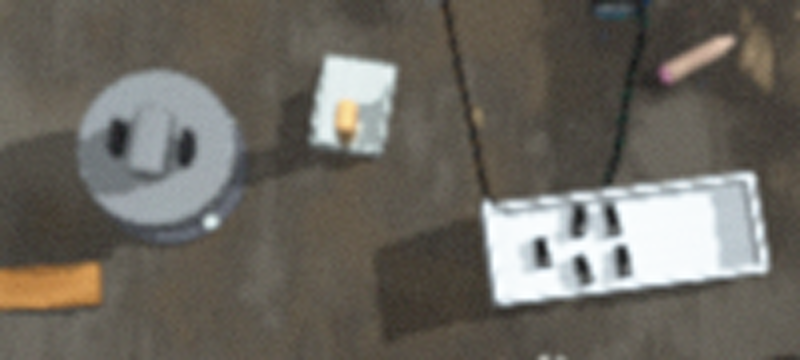

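View pics/topz.png

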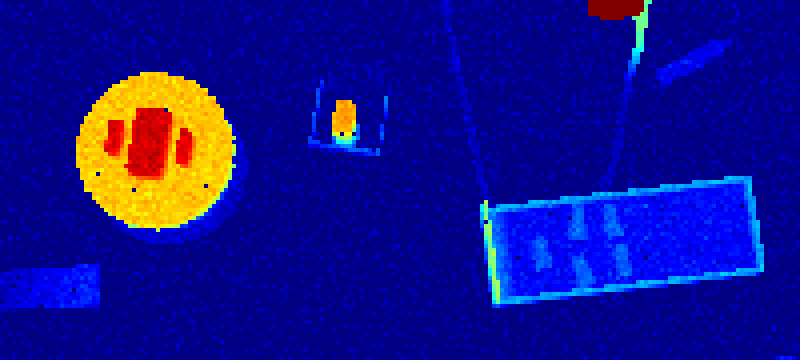

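View pics/scc.png

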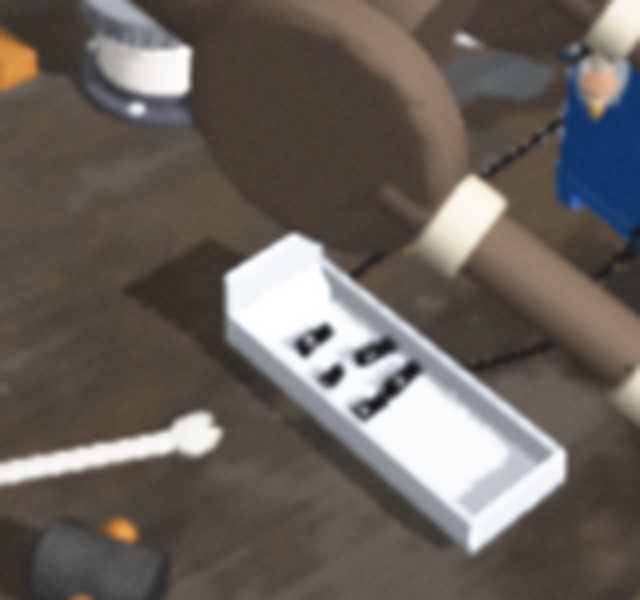

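Run:
```python
import numpy as np,cv2
d=np.load('top0.npz');W=d['W'][170:260,220:420]
x,y,z=W[...,0],W[...,1],W[...,2]
reg=(y>0.12)&(y<0.32)
m=reg&(z>0.085)&(z<0.105); 
c,r=cv2.minEnclosingCircle(W[m][:,:2].astype(np.float32)); print('disc enclosing',c,r,'mean z',np.nanmedian(z[m]))
dd=W[m|(reg&(z>0.085))][:,:2]; print('centroid all>0.085',dd.mean(0), len(dd))
m=reg&(z>0.115); q=W[m]; print('bar+tabs centroid',q[:,:2].mean(0))
lab=cv2.connectedComponents(m.astype(np.uint8),connectivity=4); 
for i in range(1,lab[0]):
    q=W[lab[1]==i]; 
    if len(q)>10: print(i,len(q),'c',q[:,:2].mean(0),'z',np.median(q[:,2]),cv2.minAreaRect((q[:,:2]*1000).astype(np.float32)))
# tray rims
reg=(y<0.0)&(y>-0.32)&(x<0.54)&(x>0.38)
m=reg&(z>0.030)&(z<0.05);q=W[m]; print('tray rim',cv2.minAreaRect((q[:,:2]*1000).astype(np.float32)),np.median(q[:,2]))
m=reg&(z>0.055)&(z<0.09);q=W[m]; print('backstop',q.mean(0),cv2.minAreaRect((q[:,:2]*1000).astype(np.float32)))
reg=(y<0.12)&(y>0.02)&(x>0.5)&(x<0.65)
m=reg&(z>0.07);q=W[m]; print('handle',len(q),q.mean(0),cv2.minAreaRect((q[:,:2]*1000).astype(np.float32)))
m=reg&(z>0.010)&(z<.06);q=W[m]; print('scoop walls',len(q),cv2.minAreaRect((q[:,:2]*1000).astype(np.float32)))
print(np.round(q,3)[::2].tolist())
```

```text
disc enclosing (0.5280879735946655, 0.21245847642421722) 0.06094934418797493 mean z 0.09502700843629741
centroid all>0.085 [0.52548956 0.21059497] 1184
bar+tabs centroid [0.52689894 0.21159397]
1 157 c [0.52667331 0.211013  ] z 0.12869441458282904 ((527.0695190429688, 211.81961059570312), (27.337419509887695, 50.81831741333008), 81.2115478515625)
2 35 c [0.53129961 0.23764215] z 0.12610416958741388 ((531.9537353515625, 238.3702850341797), (11.527348518371582, 25.492416381835938), 72.48450469970703)
3 31 c [0.52307319 0.18512708] z 0.12497467949672747 ((523.9501342773438, 185.5934295654297), (9.443778991699219, 24.13953399658203), 85.40924072265625)
tray rim ((460.2126770019531, -153.94810485839844), (78.71363067626953, 219.04991149902344), 6.252923011779785) 0.037381656051531875
backstop [ 0.4452604  -0.04728532  0.07031404] ((447.898193359375, -47.0154914855957), (77.08917236328125, 4.51386022567749), 5.319100379943848)
handle 50 [0.54883344 0.06569845 0.09640728] ((550.5408325195312, 65.83662414550781), (15.700740814208984, 25.061647415161133), 87.2774887084961)
scoop walls 73 ((56
[... 228 characters left out ...]
 [0.573, 0.09, 0.014], [0.566, 0.092, 0.033], [0.564, 0.092, 0.026], [0.561, 0.092, 0.026], [0.556, 0.057, 0.032], [0.555, 0.093, 0.024], [0.554, 0.037, 0.024], [0.55, 0.057, 0.029], [0.548, 0.096, 0.027], [0.543, 0.059, 0.05], [0.547, 0.037, 0.027], [0.544, 0.092, 0.026], [0.544, 0.076, 0.026], [0.539, 0.069, 0.052], [0.542, 0.06, 0.036], [0.543, 0.096, 0.018], [0.543, 0.09, 0.015], [0.542, 0.083, 0.023], [0.54, 0.076, 0.029], [0.539, 0.069, 0.036], [0.539, 0.063, 0.037], [0.541, 0.087, 0.01], [0.54, 0.077, 0.011], [0.54, 0.07, 0.012], [0.537, 0.063, 0.031], [0.537, 0.057, 0.03], [0.536, 0.05, 0.033], [0.537, 0.041, 0.03], [0.536, 0.054, 0.016], [0.534, 0.047, 0.024], [0.533, 0.041, 0.029]]
```

The top view shows five ferrules. The cap is near (0.527, 0.2115), with its y axis at about 81°. I'll move above the tub.

drive_tool:
  increments:
    - [[0.0176,0.055,0.003,0,0,-0.044,100],[0.0176,0.055,0.003,0,0,-0.044,100],[0.0176,0.055,0.003,0,0,-0.044,100],[0.0176,0.055,0.003,0,0,-0.044,100],[0.0176,0.055,0.003,0,0,-0.044,100],[0.0176,0.055,0.003,0,0,-0.044,100],[0.0176,0.055,0.003,0,0,-0.044,100],[0.0176,0.055,0.003,0,0,-0.044,100],[0.0176,0.055,0.003,0,0,-0.044,100],[0.0176,0.055,0.003,0,0,-0.044,100]]
  grip_force: 30

```text
clock: 3.45
eef_pos: [0.4592, 0.0034, 0.2644]
ee_rot: [[0.0, -1.0, 0.009], [-1.0, -0.0, -0.006], [0.006, -0.009, -1.0]]
ft_force: [1.8, 0.1, 0.5]
finger_gap: 1.001
```

drive_tool:
  increments:
    - [[0.01,0.052,0,0,0,-0.04,100],[0.01,0.052,0,0,0,-0.04,100],[0.01,0.052,0,0,0,-0.04,100],[0.01,0.04,0,0,0,-0.035,100],[0,0,0,0,0,0,100]]

```text
clock: 4.08
eef_pos: [0.5012, 0.2103, 0.2665]
ee_rot: [[-0.153, -0.988, 0.014], [-0.988, 0.153, -0.007], [0.005, -0.015, -1.0]]
ft_force: [-1.5, -0.4, 0.5]
finger_gap: 1.003
```

Run:
```python
from h import *
st(); p=bot.get_image('wrist'); save(p,'w1'); np.savez('w1.npz',W=pts(p),f=p['frame'])
for n in ['cap','cap_grip','tab_a','scoop','scoop_grip','tub']: print(n,[(np.round(x['centre'],3).tolist(),round(x['confidence'],2)) for x in bot.boxes_of(p,n)])
W=pts(p);x,y,z=W[...,0],W[...,1],W[...,2]
reg=(y>0.12)&(y<0.32)&(x>.44)&(x<.62)
m=reg&(z>0.115)
lab=cv2.connectedComponents(m.astype(np.uint8),connectivity=4)
for i in range(1,lab[0]):
    q=W[lab[1]==i]
    if len(q)>60: print(i,len(q),'c',q[:,:2].mean(0),'z',np.median(q[:,2]),cv2.minAreaRect((q[:,:2]*1000).astype(np.float32)))
m=reg&(z>.09)&(z<.1); print(np.median(z[m]),cv2.minEnclosingCircle(W[m][:,:2].astype(np.float32)))
```

```text
t 4.08 p [0.5012 0.2103 0.2665] gap 1.003 F [-1.5 -0.4  0.5] q [ 18.5   6.4 103.   -0.7  69.9 117.6]
[[-0.153, -0.988, 0.014], [-0.988, 0.153, -0.007], [0.005, -0.015, -1.0]]
cap [([0.535, 0.21, 0.095], 0.71)]
cap_grip [([0.528, 0.211, 0.095], 0.58)]
tab_a [([0.519, 0.187, 0.128], 0.69), ([0.477, -0.144, 0.036], 0.55)]
scoop [([0.573, 0.069, 0.006], 0.8)]
scoop_grip [([0.572, 0.074, 0.001], 0.6), ([0.428, 0.307, 0.009], 0.27)]
tub []
1 2017 c [0.52854139 0.21360782] z 0.12844891114407814 ((527.5527954101562, 214.1014404296875), (26.778152465820312, 50.402652740478516), 81.40094757080078)
2 391 c [0.53196624 0.23959759] z 0.12640504763732113 ((531.6148071289062, 240.45477294921875), (10.206250190734863, 24.621479034423828), 81.91253662109375)
3 374 c [0.52349638 0.18763174] z 0.12637648057270331 ((522.583740234375, 187.2506866455078), (10.081425666809082, 25.40234375), 80.84791564941406)
4 36898 c [0.50980351 0.20961944] z 0.33610071848812706 ((503.40606689453125, 210.6526336669922), (149.44253540039062, 30.93897819519043), 81.54481506347656)
0.09435975105779448 ((0.5274353623390198, 0.21397288143634796), 0.06120127812027931)
```

View pics/w1.png

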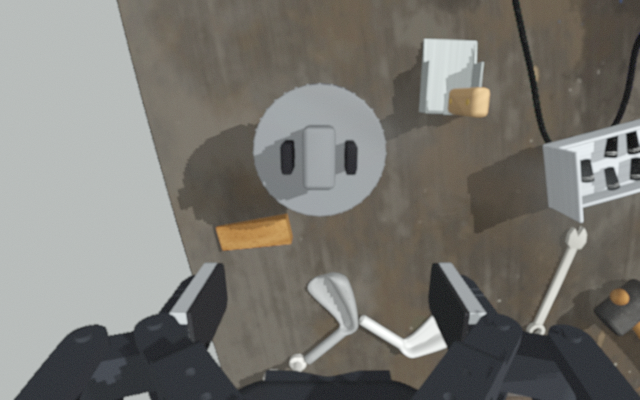

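The cap is at pixel (320,150) with its tabs at x≈288 and 350. It measures (0.5275, 0.2134), and the yaw already matches. Descending now.

drive_tool:
  increments:
    - [[0.013,0.0015,-0.03,0.004,0.007,0,100],[0.013,0.0014,-0.03,0.003,0.007,0,100],[0,0,-0.03,0,0,0,100],[0,0,-0.03,0,0,0,100],[0,0,-0.02,0,0,0,100],[0,0,0,0,0,0,100]]

```text
clock: 5.18
eef_pos: [0.529, 0.2036, 0.1252]
ee_rot: [[-0.167, -0.986, 0.004], [-0.986, 0.167, 0.0], [-0.001, -0.004, -1.0]]
ft_force: [0.1, -0.1, 0.6]
finger_gap: 0.996
```

Run:
```python
from h import *
st(); p=bot.get_image('top');st(); p=bot.get_image('wrist'); save(p,'w2');st()
W=pts(p);x,y,z=W[...,0],W[...,1],W[...,2]
reg=(y>0.12)&(y<0.32)&(x>.44)&(x<.62)
m=reg&(z>0.115)&(z<.14)
lab=cv2.connectedComponents(m.astype(np.uint8),connectivity=4)
for i in range(1,lab[0]):
    q=W[lab[1]==i]
    if len(q)>60: print(i,len(q),'c',q[:,:2].mean(0),'z',np.median(q[:,2]),cv2.minAreaRect((q[:,:2]*1000).astype(np.float32)))
```

```text
t 5.17 p [0.529  0.2036 0.1252] gap 0.996 F [ 0.1 -0.1  0.6] q [ 1.670e+01  1.830e+01  1.063e+02 -1.000e-01  5.510e+01  1.163e+02]
[[-0.167, -0.986, 0.004], [-0.986, 0.167, 0.0], [-0.001, -0.004, -1.0]]
t 5.22 p [0.53   0.2039 0.1264] gap 1.001 F [-0.2  0.2  0.5] q [ 1.670e+01  1.830e+01  1.062e+02 -1.000e-01  5.510e+01  1.163e+02]
[[-0.167, -0.986, 0.006], [-0.986, 0.167, 0.001], [-0.002, -0.006, -1.0]]
t 5.28 p [0.5309 0.2044 0.1275] gap 0.999 F [ 0.5 -0.5 -0.2] q [ 1.670e+01  1.820e+01  1.062e+02 -1.000e-01  5.510e+01  1.163e+02]
[[-0.167, -0.986, 0.009], [-0.986, 0.167, 0.002], [-0.003, -0.008, -1.0]]
1 6163 c [0.53131533 0.21279713] z 0.1283892861723935 ((527.5157470703125, 213.86907958984375), (26.984561920166016, 52.24310302734375), 80.60344696044922)
2 1269 c [0.52506247 0.18745294] z 0.1262833962586715 ((522.5371704101562, 187.06167602539062), (10.224052429199219, 27.30573272705078), 80.81425476074219)
3 1283 c [0.53346585 0.23857493] z 0.1262434340426606 ((531.5322875976562, 239.879638671875), (9.237488746643066, 26.346912384033203), 81.00102233886719)
```

View pics/w2.png

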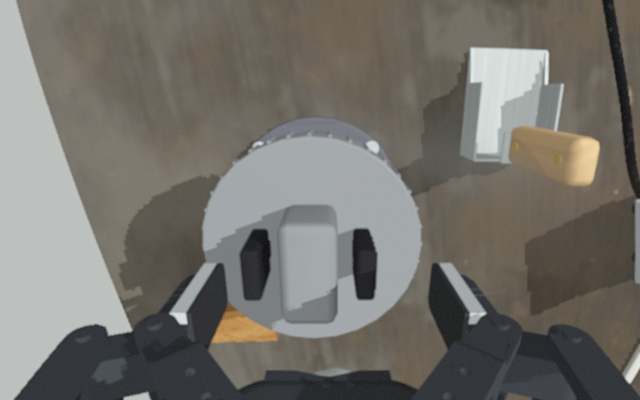

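The gripper drifted sideways as it settled, so I'll correct with smaller, settled rows.

drive_tool:
  increments:
    - [[-0.0035,0.009,0,0,0,0.01,100],[0,0,0,0,0,0,100],[0,0,0,0,0,0,100]]

```text
clock: 5.65
eef_pos: [0.5296, 0.2148, 0.1311]
ee_rot: [[-0.156, -0.988, 0.015], [-0.988, 0.156, 0.004], [-0.006, -0.014, -1.0]]
ft_force: [-0.4, 0.6, -0.5]
finger_gap: 1.003
```

Run:
```python
from h import *
st()
```

```text
t 5.65 p [0.5296 0.2148 0.1311] gap 1.003 F [-0.4  0.6 -0.5] q [ 1.770e+01  1.800e+01  1.060e+02 -1.000e-01  5.520e+01  1.168e+02]
[[-0.156, -0.988, 0.015], [-0.988, 0.156, 0.004], [-0.006, -0.014, -1.0]]
```

drive_tool:
  increments:
    - [[-0.002,-0.001,-0.015,-0.004,0.015,0,100],[0,0,-0.015,0,0,0,100],[0,0,-0.005,0,0,0,100],[0,0,-0.001,0,0,0,100]]

```text
clock: 6.15
eef_pos: [0.5268, 0.2135, 0.092]
ee_rot: [[-0.156, -0.988, -0.003], [-0.988, 0.156, -0.001], [0.001, 0.002, -1.0]]
ft_force: [0.8, 0.1, 0.2]
finger_gap: 0.997
```

Run:
```python
from h import *
st();p=bot.get_image('wrist');save(p,'w3');st()
```

```text
t 6.15 p [0.5268 0.2135 0.092 ] gap 0.997 F [0.8 0.1 0.2] q [ 17.7  21.4 106.7  -0.   52.  116.7]
[[-0.156, -0.988, -0.003], [-0.988, 0.156, -0.001], [0.001, 0.002, -1.0]]
t 6.2 p [0.5267 0.2135 0.092 ] gap 0.999 F [-1.5 -0.4  0.5] q [ 17.7  21.4 106.7  -0.   52.1 116.7]
[[-0.156, -0.988, -0.003], [-0.988, 0.156, -0.001], [0.001, 0.002, -1.0]]
```

View pics/w3.png

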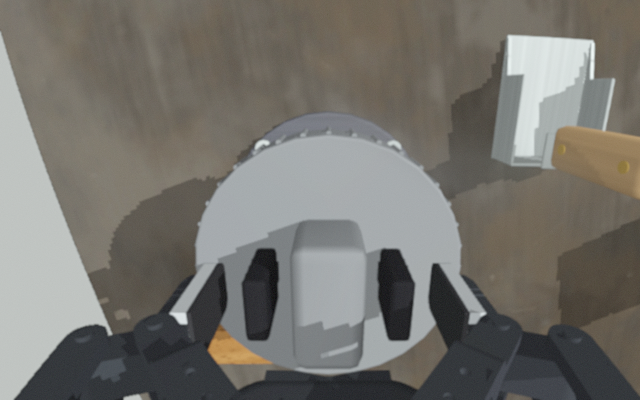

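The cap is centred between the fingers, with 20 px on each side. I'll raise slightly and squeeze.

drive_tool:
  increments:
    - [[0.0005,0,0.006,0,0,0,60],[0,0,0,0,0,0,45],[0,0,0,0,0,0,45],[0,0,0,0,0,0,45],[0,0,0,0,0,0,45],[0,0,0,0,0,0,45]]
  grip_force: 35

```text
clock: 6.95
eef_pos: [0.5291, 0.2141, 0.1016]
ee_rot: [[-0.156, -0.988, 0.002], [-0.988, 0.156, 0.0], [-0.001, -0.002, -1.0]]
ft_force: [-0.2, -0.5, -1.4]
finger_gap: 0.522
```

Run:
```python
from h import *
st();p=bot.get_image('wrist');save(p,'w4')
```

```text
t 6.95 p [0.5291 0.2141 0.1016] gap 0.522 F [-0.2 -0.5 -1.4] q [ 17.7  20.7 106.3  -0.   52.9 116.7]
[[-0.156, -0.988, 0.002], [-0.988, 0.156, 0.0], [-0.001, -0.002, -1.0]]
```

View pics/w4.png

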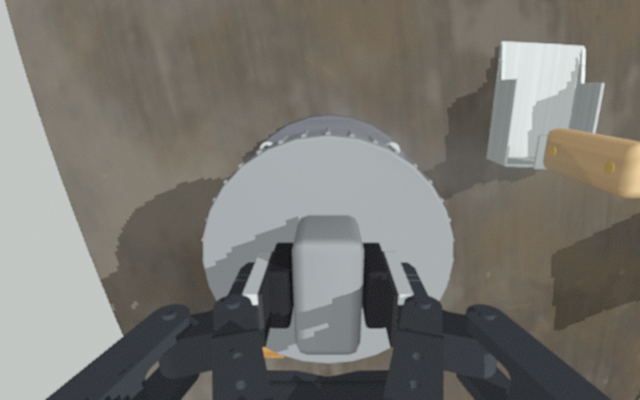

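Both tabs are pressed against the bar. Turning anticlockwise in small steps.

drive_tool:
  increments:
    - [[0,0,0,0,0,0.08,45],[0,0,0,0,0,0.08,45],[0,0,0,0,0,0.08,45],[0,0,0,0,0,0.08,45]]

```text
clock: 7.5
eef_pos: [0.5291, 0.2145, 0.1014]
ee_rot: [[0.172, -0.985, 0.001], [-0.985, -0.172, 0.001], [-0.001, -0.001, -1.0]]
ft_force: [-0.3, -0.4, 0.1]
finger_gap: 0.523
```

drive_tool:
  increments:
    - [[0,0,0,0,0,0.085,45],[0,0,0,0,0,0.085,45],[0,0,0,0,0,0.085,45],[0,0,0,0,0,0.085,45],[0,0,0,0,0,0.085,45],[0,0,0,0,0,0.085,45],[0,0,0,0,0,0.085,45],[0,0,0,0,0,0.085,45],[0,0,0,0,0,0,45]]

```text
clock: 8.62
eef_pos: [0.5297, 0.2148, 0.1014]
ee_rot: [[0.767, -0.642, -0.0], [-0.642, -0.767, 0.002], [-0.001, -0.001, -1.0]]
ft_force: [-0.9, 0.5, 1.2]
finger_gap: 0.524
```

Run:
```python
from h import *
s=st();R=s['ee_rot'];print(np.degrees(np.arctan2(R[1][0],R[0][0])),s['torque'])
p=bot.get_image('wrist');save(p,'w5')
```

```text
t 8.62 p [0.5297 0.2148 0.1014] gap 0.524 F [-0.9  0.5  1.2] q [1.760e+01 2.080e+01 1.062e+02 1.000e-01 5.300e+01 5.750e+01]
[[0.767, -0.642, -0.0], [-0.642, -0.767, 0.002], [-0.001, -0.001, -1.0]]
-39.92340219489903 [-0.04698687  0.05598566  0.05819212]
```

View pics/w5.png

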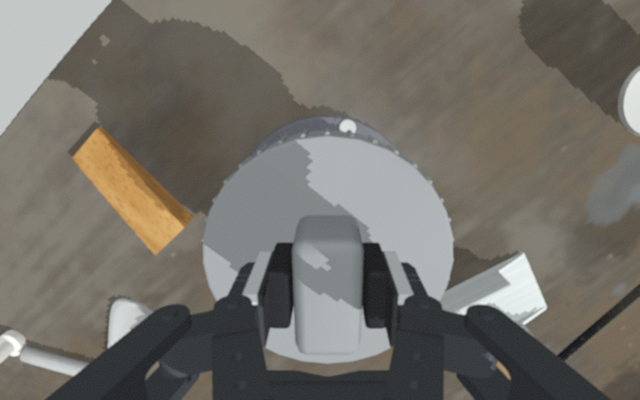

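The cap stayed centred in the jaws and turned 59° with them; the base screw moved in the view. Lifting now.

drive_tool:
  increments:
    - [[0,0,0.01,0,0,0,45],[0,0,0.015,0,0,0,45],[0,0,0.02,0,0,0,45],[0,0,0.03,0,0,0,45],[0,0,0.03,0,0,0,45],[0,0,0,0,0,0,45]]

```text
clock: 9.43
eef_pos: [0.5303, 0.215, 0.2138]
ee_rot: [[0.764, -0.645, 0.004], [-0.645, -0.764, 0.003], [0.001, -0.005, -1.0]]
ft_force: [0.3, -0.3, -1.9]
finger_gap: 0.521
```

Run:
```python
from h import *
s=st()
p=bot.get_image('wrist');save(p,'w6')
p=bot.get_image('scene');save(p,'s6')
```

```text
t 9.43 p [0.5303 0.215  0.2138] gap 0.521 F [ 0.3 -0.3 -1.9] q [1.76e+01 1.27e+01 1.02e+02 1.00e-01 6.50e+01 5.77e+01]
[[0.764, -0.645, 0.004], [-0.645, -0.764, 0.003], [0.001, -0.005, -1.0]]
```

View pics/w6.png

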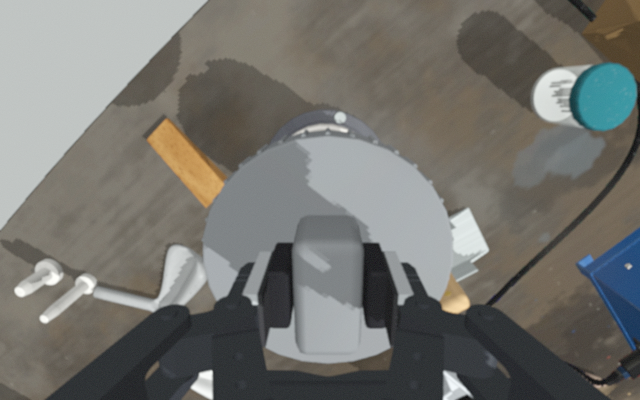

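View pics/s6.png

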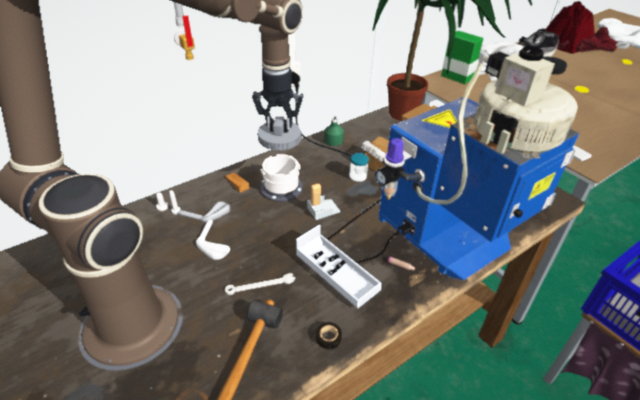

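Run:
```python
import numpy as np
from h import *
d=np.load('top0.npz');W=d['W'];f=d['f']
for px in [(290,295),(270,285),(257,275),(268,292),(300,300),(303,292),(350,265)]:
    print(px,np.round(W[px[1],px[0]],3))
p=bot.get_image('top');save(p,'t7')
W=pts(p);x,y,z=W[...,0],W[...,1],W[...,2]
m=(x>.3)&(x<.5)&(y>.0)&(y<.2)&(z>.006)
for a in np.arange(.3,.5,.02):
    print(round(a,2),''.join('#' if (m&(x>=a)&(x<a+.02)&(y>=b)&(y<b+.02)).sum()>1 else '.' for b in np.arange(.18,-.02,-.02)))
m=(x>.44)&(x<.62)&(y>.12)&(y<.3)&(z>.08)&(z<.1)
print(m.sum())
cv2.imwrite('pics/t7c.png',cv2.resize(p['frame'][160:330,200:430],None,fx=3.4,fy=3.4,interpolation=cv2.INTER_CUBIC)[:,:,::-1])
```

```text
(290, 295) [0.259 0.119 0.002]
(270, 285) [0.291 0.183 0.003]
(257, 275) [0.322 0.224 0.008]
(268, 292) [0.269 0.189 0.004]
(300, 300) [0.243 0.087 0.015]
(303, 292) [0.268 0.078 0.002]
(350, 265) [ 0.351 -0.074 -0.002]
0.3 ########..
0.32 ######.##.
0.34 #####...##
0.36 ######.###
0.38 ######....
0.4 #####.#.#.
0.42 ####......
0.44 ..##....#.
0.46 ..###.##.#
0.48 ####.##...
17
```

View pics/t7c.png

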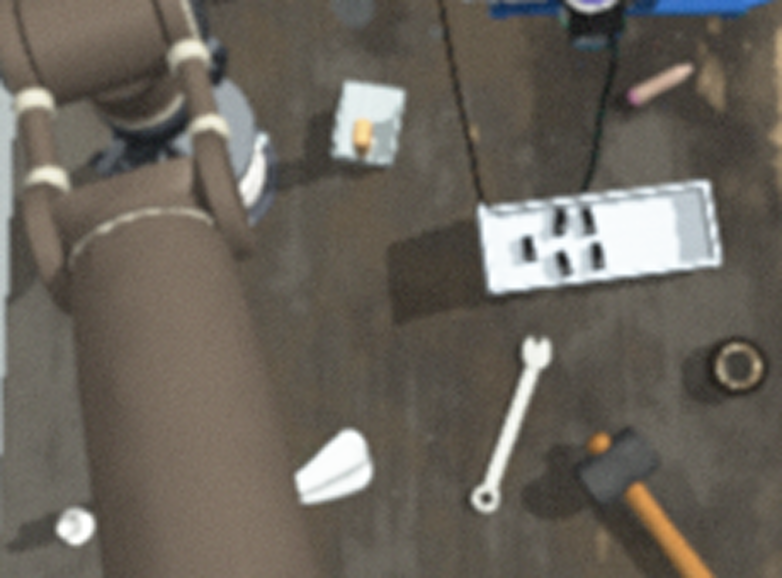

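The tub is open and the area around (0.41, 0.09) is clear. I'll carry the cap there.

drive_tool:
  increments:
    - [[-0.025,-0.023,0,0,0,0,45],[-0.03,-0.03,0,0,0,0,45],[-0.03,-0.03,-0.01,0,0,0,45],[-0.025,-0.025,-0.02,0,0,0,45],[-0.005,-0.005,-0.03,0,0,0,45],[0,0,-0.03,0,0,0,45],[0,0,-0.02,0,0,0,45],[0,0,0,0,0,0,45]]

```text
clock: 10.58
eef_pos: [0.3968, 0.0957, 0.0837]
ee_rot: [[0.764, -0.645, -0.029], [-0.645, -0.764, -0.004], [-0.02, 0.022, -1.0]]
ft_force: [0.4, -0.3, -0.7]
finger_gap: 0.521
```

Run:
```python
from h import *
s=st()
p=bot.get_image('wrist');s=st()
```

```text
t 10.57 p [0.3968 0.0957 0.0837] gap 0.521 F [ 0.4 -0.3 -0.7] q [  7.5   7.3 126.6  -0.   47.8  47.7]
[[0.764, -0.645, -0.029], [-0.645, -0.764, -0.004], [-0.02, 0.022, -1.0]]
t 10.62 p [0.3976 0.0959 0.0845] gap 0.519 F [-1.2 -0.3 -1.3] q [  7.5   7.2 126.6  -0.   47.8  47.7]
[[0.764, -0.645, -0.027], [-0.645, -0.764, -0.004], [-0.018, 0.021, -1.0]]
```

drive_tool:
  increments:
    - [[0.008,-0.002,-0.01,0.004,-0.028,0,45],[0,0,-0.012,0,0,0,45],[0,0,-0.012,0,0,0,45],[0,0,-0.006,0,0,0,45],[0,0,0,0,0,0,45]]

```text
clock: 11.25
eef_pos: [0.4075, 0.0944, 0.0443]
ee_rot: [[0.764, -0.645, 0.004], [-0.645, -0.764, 0.001], [0.002, -0.003, -1.0]]
ft_force: [-0.0, -0.5, -2.0]
finger_gap: 0.519
```

Run:
```python
from h import *
s=st()
```

```text
t 11.25 p [0.4075 0.0944 0.0443] gap 0.519 F [-0.  -0.5 -2. ] q [  7.1  12.1 127.4   0.   40.3  47.2]
[[0.764, -0.645, 0.004], [-0.645, -0.764, 0.001], [0.002, -0.003, -1.0]]
```

drive_tool:
  increments:
    - [[0,0,-0.006,0,0,0,45],[0,0,-0.004,0,0,0,45],[0,0,-0.003,0,0,0,45],[0,0,0,0,0,0,45]]

```text
clock: 11.75
eef_pos: [0.4081, 0.0946, 0.0309]
ee_rot: [[0.764, -0.645, 0.005], [-0.645, -0.764, 0.001], [0.003, -0.004, -1.0]]
ft_force: [0.2, 0.3, -1.3]
finger_gap: 0.521
```

drive_tool:
  increments:
    - [[0,0,-0.0015,0,0,0,45],[0,0,0,0,0,0,65],[0,0,0,0,0,0,85],[0,0,0,0,0,0,100],[0,0,0,0,0,0,100],[0,0,0,0,0,0,100]]

```text
clock: 12.5
eef_pos: [0.4096, 0.0948, 0.0308]
ee_rot: [[0.764, -0.645, 0.007], [-0.645, -0.764, 0.001], [0.005, -0.005, -1.0]]
ft_force: [0.2, -0.5, -0.2]
finger_gap: 1.004
```

Run:
```python
from h import *
s=st();p=bot.get_image('wrist');save(p,'w8')
```

```text
t 12.5 p [0.4096 0.0948 0.0308] gap 1.004 F [ 0.2 -0.5 -0.2] q [  7.1  13.9 127.5   0.   38.2  47.2]
[[0.764, -0.645, 0.007], [-0.645, -0.764, 0.001], [0.005, -0.005, -1.0]]
```

View pics/w8.png

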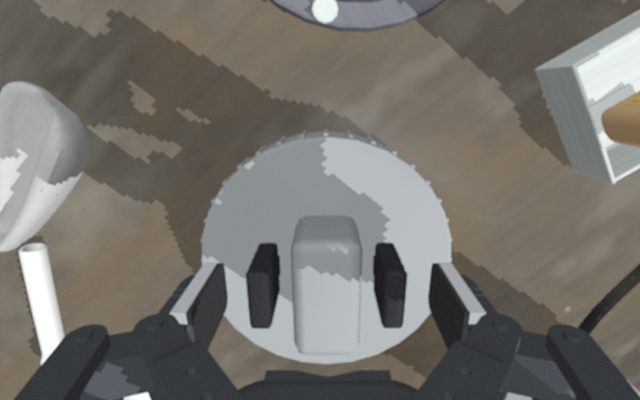

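The cap stands upright and released at (0.409, 0.095), centred between the open fingers. Lifting off and going toward the scoop.

drive_tool:
  increments:
    - [[0,0,0.025,0,0,0,100],[0,0,0.04,0,0,0,100],[0,0,0.045,0,0,0,100],[0,0,0.045,0,0,-0.1,100],[0.02,-0.006,0.035,0,0,-0.16,100],[0.02,-0.006,0.02,0,0,-0.16,100],[0.02,-0.006,0,0,0,-0.16,100],[0.02,-0.006,0,0,0,-0.16,100],[0,0,0,0,0,-0.16,100],[0,0,0,0,0,0,100]]

```text
clock: 13.8
eef_pos: [0.4889, 0.0695, 0.2477]
ee_rot: [[-0.058, -0.998, 0.007], [-0.998, 0.058, 0.0], [-0.001, -0.007, -1.0]]
ft_force: [-0.0, 0.0, -0.0]
finger_gap: 1.002
```

```bash
cat > scoop.py <<'E'
from h import *
def scoopfit(p,x0=.46,x1=.68,y0=-.02,y1=.14,verbose=True):
    W=pts(p);x,y,z=W[...,0],W[...,1],W[...,2]
    reg=(y>y0)&(y<y1)&(x>x0)&(x<x1)&(z<.11)
    q=W[reg&(z>.085)&(z<.104)]
    r=cv2.minAreaRect((q[:,:2]*1000).astype(np.float32)) if len(q)>5 else None
    print('handle top',len(q),r)
    q2=W[reg&(z>.015)&(z<.034)]
    if len(q2)>5: print('walls',len(q2),cv2.minAreaRect((q2[:,:2]*1000).astype(np.float32)))
    return W
E
python3 - <<'E'
from scoop import *
s=st();p=bot.get_image('wrist');save(p,'w9');scoopfit(p)
p=bot.get_image('top');save(p,'t9');scoopfit(p)
s=st()
E
```

```text
t 13.8 p [0.4889 0.0695 0.2477] gap 1.002 F [-0.  0. -0.] q [  3.    1.8 110.2   0.   67.6  96.4]
[[-0.058, -0.998, 0.007], [-0.998, 0.058, 0.0], [-0.001, -0.007, -1.0]]
handle top 611 ((550.5361938476562, 67.70984649658203), (16.939111709594727, 26.463420867919922), 83.48543548583984)
walls 809 ((522.4130859375, 76.4281005859375), (62.12153625488281, 143.97991943359375), 75.45857238769531)
handle top 0 None
walls 35 ((556.3295288085938, 33.25970458984375), (43.179710388183594, 249.3570556640625), 58.42976379394531)
t 13.9 p [0.4888 0.0696 0.2478] gap 1.0 F [-0.5  0.1 -0.3] q [  3.1   1.8 110.2  -0.   67.6  96.3]
[[-0.057, -0.998, 0.008], [-0.998, 0.057, 0.0], [-0.001, -0.008, -1.0]]
```

View pics/w9.png

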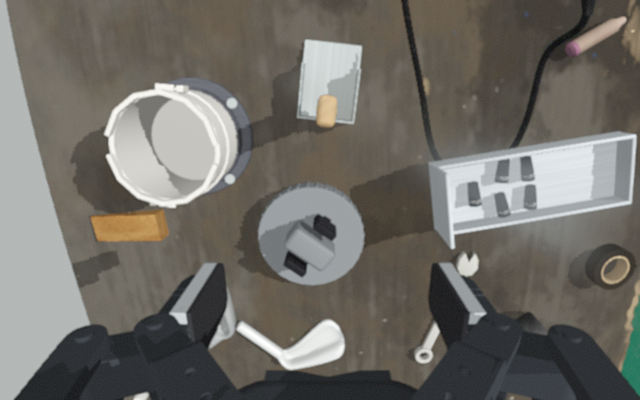

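Run:
```python
from h import *
p=bot.get_image('wrist'); W=pts(p);np.savez('w9.npz',W=W,f=p['frame'])
x,y,z=W[...,0],W[...,1],W[...,2]
R=lambda q:cv2.minAreaRect((q[:,:2]*1000).astype(np.float32))
# scoop: all pts >1.2mm in region
reg=(y>.02)&(y<.125)&(x>.525)&(x<.63)
m=(reg&(z>.0155)&(z<.032)).astype(np.uint8)
n,l,s,c=cv2.connectedComponentsWithStats(m,connectivity=8)
for i in range(1,n):
    if s[i,4]>15:
        q=W[l==i]; print('wall',s[i,4],q.mean(0),R(q)); 
# tub rim
reg=(y>.13)&(y<.30)&(x>.44)&(x<.62)
m=reg&(z>.086)&(z<.094); q=W[m]; print('rim',len(q),cv2.minEnclosingCircle(q[:,:2].astype(np.float32)), np.median(q[:,2]))
A=np.c_[2*q[:,:2],np.ones(len(q))];b=(q[:,:2]**2).sum(1);k=np.linalg.lstsq(A,b,rcond=None)[0];print('circ',k[:2],np.sqrt(k[2]+k[0]**2+k[1]**2))
# tray
reg=(y<-.02)&(y>-.3)&(x<.53)&(x>.38)
q=W[reg&(z>.036)&(z<.044)]; print('tray rim',len(q),R(q))
q=W[reg&(z>.066)&(z<.076)]; print('back',len(q),R(q))
q=W[reg&(z>.014)&(z<.020)]; print('floor',len(q),R(q),np.median(q[:,2]))
q=reg&(z>.025)&(z<.034); 
g=p['frame'].astype(int).sum(2)<300
m=(q&g).astype(np.uint8);n,l,s,c=cv2.connectedComponentsWithStats(m,connectivity=8)
for i in range(1,n):
    if s[i,4]>25: print('fer',s[i,4],np.round(W[l==i].mean(0),3),R(W[l==i]))
print([(np.round(a['centre'],3).tolist(),round(a['confidence'],2)) for a in bot.boxes_of(p,'ferrule_0')])
```

```text
wall 197 [0.56303336 0.09164798 0.02565859] ((566.3936157226562, 92.69107055664062), (56.24108123779297, 17.496999740600586), 8.543001174926758)
wall 199 [0.5546087  0.04096142 0.02545633] ((556.978515625, 39.42832565307617), (16.879188537597656, 56.70075225830078), 62.374168395996094)
rim 1778 ((0.5268599390983582, 0.21382544934749603), 0.05164925009012222) 0.0897933620829029
circ [0.52713663 0.21329824] 0.048266528642735326
tray rim 2094 ((460.2966003417969, -151.75531005859375), (78.80287170410156, 218.76992797851562), 6.510326385498047)
back 411 ((448.16607666015625, -45.59510040283203), (76.61817169189453, 4.786655426025391), 6.865067958831787)
floor 8087 ((461.7620544433594, -151.2651824951172), (76.2326431274414, 218.3737030029297), 6.725640296936035) 0.016672263052429304
fer 47 [ 0.486 -0.141  0.028] ((485.7966613769531, -141.367431640625), (5.963719367980957, 9.255141258239746), 1.2057394981384277)
[([0.478, -0.146, 0.031], 0.84), ([0.449, -0.086, 0.03], 0.82), ([0.447, -0.149, 0.025], 0.78), ([0.474, -0.118, 0.031], 0.77), ([0.435, -0.114, 0.026], 0.75), ([0.525, 0.224, 0.038], 0.41)]
```

The wrist view shows the open tub at (180,140), the scoop at (330,80), the cap at (312,235) and all five ferrules in the tray at (470–530, 165–205). Going to the scoop handle at (0.5505, 0.0677).

drive_tool:
  increments:
    - [[0.02,-0.0007,0,0,0,-0.03,100],[0.02,-0.0007,0,0,0,-0.03,100],[0.02,-0.0006,0,0,0,-0.02,100],[0,0,-0.03,0,0,0,100],[0,0,-0.03,0,0,0,100],[0,0,-0.02,0,0,0,100],[0,0,0,0,0,0,100]]

```text
clock: 14.88
eef_pos: [0.5495, 0.0685, 0.1665]
ee_rot: [[-0.129, -0.992, 0.01], [-0.992, 0.129, 0.0], [-0.001, -0.009, -1.0]]
ft_force: [-0.7, 0.0, 0.6]
finger_gap: 0.998
```

Run:
```python
from scoop import *
s=st();p=bot.get_image('wrist');save(p,'w10');W=scoopfit(p)
s=st()
```

```text
t 14.88 p [0.5495 0.0685 0.1665] gap 0.998 F [-0.7  0.   0.6] q [  2.6  13.7 106.8  -0.   58.9 100. ]
[[-0.129, -0.992, 0.01], [-0.992, 0.129, 0.0], [-0.001, -0.009, -1.0]]
handle top 976 ((551.6845703125, 67.45032501220703), (16.543609619140625, 24.70789337158203), 82.55430603027344)
walls 1394 ((522.5704956054688, 76.39424896240234), (62.13206481933594, 144.96768188476562), 75.23358154296875)
t 14.93 p [0.5504 0.0686 0.1677] gap 1.001 F [-0.8 -1.1  0.5] q [  2.6  13.6 106.7  -0.   59.  100.1]
[[-0.129, -0.992, 0.012], [-0.992, 0.129, 0.0], [-0.002, -0.012, -1.0]]
```

View pics/w10.png

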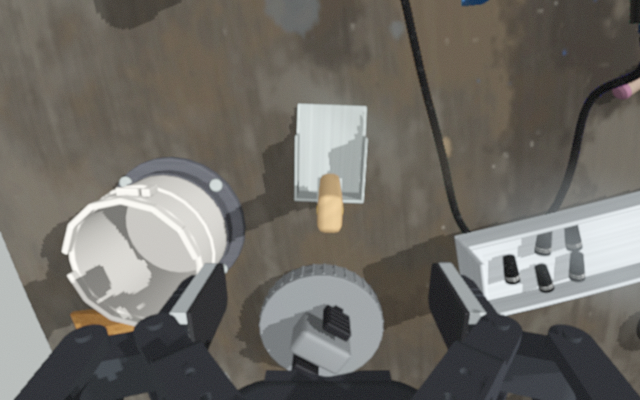

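The scoop is aligned with the tool at pixel (330,155). Descending to its handle.

drive_tool:
  increments:
    - [[0.001,-0.001,-0.03,0,0.012,0,100],[0,0,-0.03,0,0,0,100],[0,0,-0.025,0,0,0,100],[0,0,-0.01,0,0,0,100],[0,0,0,0,0,0,100]]

```text
clock: 15.55
eef_pos: [0.5584, 0.0683, 0.0788]
ee_rot: [[-0.126, -0.992, 0.015], [-0.992, 0.126, 0.001], [-0.003, -0.015, -1.0]]
ft_force: [-0.2, 0.5, 0.1]
finger_gap: 0.999
```

Run:
```python
from scoop import *
s=st();p=bot.get_image('wrist');save(p,'w11');W=scoopfit(p)
s=st()
```

```text
t 15.55 p [0.5584 0.0683 0.0788] gap 0.999 F [-0.2  0.5  0.1] q [  2.5  21.5 108.6   0.   49.1  99.8]
[[-0.126, -0.992, 0.015], [-0.992, 0.126, 0.001], [-0.003, -0.015, -1.0]]
handle top 3835 ((554.3115844726562, 69.01882934570312), (112.389892578125, 31.079879760742188), 82.66581726074219)
walls 2930 ((522.8485107421875, 76.32038879394531), (61.97367858886719, 145.7596893310547), 75.17958068847656)
t 15.6 p [0.5589 0.0683 0.0793] gap 0.996 F [0.2 0.2 0.3] q [  2.5  21.4 108.5   0.   49.1  99.8]
[[-0.126, -0.992, 0.016], [-0.992, 0.126, 0.001], [-0.003, -0.016, -1.0]]
```

View pics/w11.png

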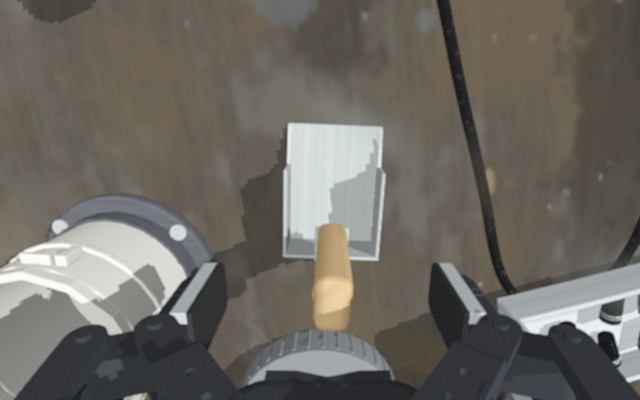

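drive_tool:
  increments:
    - [[-0.007,-0.001,-0.012,0,0.016,0,100],[0,0,-0.005,0,0,0,100],[0,0,0,0,0,0,100]]

```text
clock: 15.98
eef_pos: [0.5534, 0.0673, 0.0638]
ee_rot: [[-0.126, -0.992, 0.004], [-0.992, 0.126, 0.001], [-0.002, -0.004, -1.0]]
ft_force: [-0.1, 0.1, -0.3]
finger_gap: 1.0
```

Run:
```python
from scoop import *
s=st()
```

```text
t 15.97 p [0.5534 0.0673 0.0638] gap 1.0 F [-0.1  0.1 -0.3] q [2.40e+00 2.27e+01 1.09e+02 1.00e-01 4.80e+01 9.96e+01]
[[-0.126, -0.992, 0.004], [-0.992, 0.126, 0.001], [-0.002, -0.004, -1.0]]
```

drive_tool:
  increments:
    - [[-0.002,0,-0.004,0,0.004,0,60],[0,0,0,0,0,0,30],[0,0,0,0,0,0,5],[0,0,0,0,0,0,5],[0,0,0,0,0,0,5],[0,0,0,0,0,0,5],[0,0,0,0,0,0,5]]
  grip_force: 60

```text
clock: 16.85
eef_pos: [0.5517, 0.0673, 0.06]
ee_rot: [[-0.126, -0.992, 0.001], [-0.992, 0.126, 0.001], [-0.001, -0.0, -1.0]]
ft_force: [-0.4, 0.0, -0.8]
finger_gap: 0.178
```

Run:
```python
from scoop import *
s=st();p=bot.get_image('wrist');save(p,'w12');np.savez('w12.npz',W=pts(p),f=p['frame'],**{k:np.array(s[k]) for k in ['eef_pos','ee_rot']})
```

```text
t 16.85 p [0.5517 0.0673 0.06  ] gap 0.178 F [-0.4  0.  -0.8] q [2.400e+00 2.300e+01 1.092e+02 1.000e-01 4.780e+01 9.960e+01]
[[-0.126, -0.992, 0.001], [-0.992, 0.126, 0.001], [-0.001, -0.0, -1.0]]
```

View pics/w12.png

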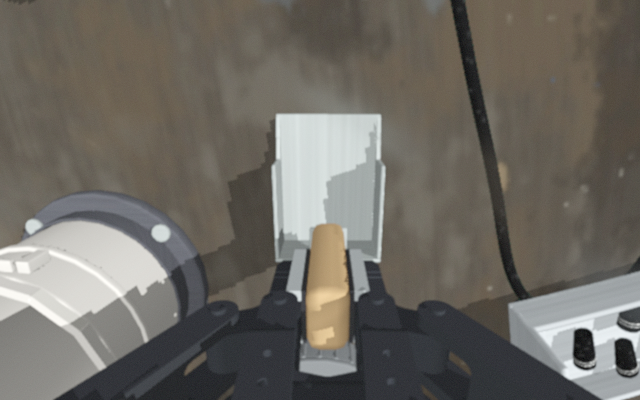

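Run:
```python
import numpy as np
d=np.load('w12.npz');W=d['W'];R=d['ee_rot'];p=d['eef_pos']
for u,v in [(278,116),(328,116),(378,116),(278,122),(378,122),(278,200),(379,200),(276,255),(381,255),(330,150),(330,190)]:
    L=R.T@(W[v,u]-p); print((u,v),np.round(W[v,u],4),'fwd(scoop x)',round(-L[1]*1000,1),'left',round(-L[0]*1000,1),'up',round(-L[2]*1000,1))
```

```text
(278, 116) [0.6176 0.0873 0.0015] fwd(scoop x) 62.9 left 28.1 up -58.5
(328, 116) [0.6141 0.0596 0.0024] fwd(scoop x) 62.9 left 0.1 up -57.5
(378, 116) [0.6106 0.0319 0.0017] fwd(scoop x) 62.9 left -27.8 up -58.2
(278, 122) [0.6145 0.0875 0.0038] fwd(scoop x) 59.8 left 27.9 up -56.2
(378, 122) [0.6075 0.0324 0.0035] fwd(scoop x) 59.8 left -27.7 up -56.4
(278, 200) [0.5742 0.0921 0.0194] fwd(scoop x) 19.3 left 27.4 up -40.6
(379, 200) [0.5692 0.0381 0.025 ] fwd(scoop x) 21.1 left -26.8 up -34.9
(276, 255) [0.5453 0.0972 0.0271] fwd(scoop x) -10.1 left 28.8 up -32.9
(381, 255) [0.5246 0.0371 0.0007] fwd(scoop x) -23.1 left -33.5 up -59.2
(330, 150) [0.5948 0.0609 0.001 ] fwd(scoop x) 43.6 left -1.0 up -59.0
(330, 190) [0.5715 0.0638 0.0023] fwd(scoop x) 20.1 left -1.1 up -57.6
```

The scoop is gripped squarely; the lip is 63 mm ahead of the TCP and laterally centred. Lifting, then turning toward the tray.

drive_tool:
  increments:
    - [[0,0,0.025,0,0,0,5],[0,0,0.04,0,0,0,5],[-0.01,0,0.045,0,0,0.08,5],[-0.015,-0.005,0.04,0,0,0.16,5],[-0.015,-0.01,0,0,0,0.17,5],[-0.015,-0.015,0,0,0,0.17,5],[-0.01,-0.025,0,0,0,0.17,5],[-0.01,-0.03,0,0,0,0.17,5],[0,-0.035,0,0,0,0.17,5],[0,-0.035,0,0,0,0.17,5]]

```text
clock: 18.15
eef_pos: [0.4699, -0.0893, 0.2124]
ee_rot: [[0.925, -0.38, 0.001], [-0.38, -0.925, -0.004], [0.002, 0.003, -1.0]]
ft_force: [0.5, 0.9, -1.2]
finger_gap: 0.181
```

```bash
cat >> h.py <<'E'
def tcp2(target_xyz,scoop_yaw,pitch=0):
    """needed shift and turn from the measured tool pose to a tool pose with scoop x at yaw (deg) and mouth-down pitch(deg)"""
    from scipy.spatial.transform import Rotation as Rn
    s=bot.observe();R=np.array(s['ee_rot']);p=np.array(s['eef_pos'])
    a=np.radians(scoop_yaw);fx=np.array([np.cos(a),np.sin(a),0]);fy=np.array([-np.sin(a),np.cos(a),0])
    T=np.c_[-fy,-fx,[0,0,-1]]
    T=Rn.from_rotvec(fy*np.radians(pitch)).as_matrix()@T
    r=Rn.from_matrix(T@R.T).as_rotvec()
    sx=-R[:,1]
    print('at',np.round(p,4),'scoop yaw',round(np.degrees(np.arctan2(sx[1],sx[0])),1),'fwd up',round(np.degrees(np.arcsin(sx[2])),1),'side tilt',round(np.degrees(np.arcsin(R[2,0])),1),'shift',np.round(np.array(target_xyz)-p,4),'turn',np.round(r,3),'F',np.round(s['ft_force'],1),'gap',round(s['finger_gap'],3),'t',round(s['clock'],1),'q',np.round(s['joint_positions'],0))
O=np.array([0.4603,-0.152]);TX=np.array([-0.115,0.9934]);TY=np.array([-0.9934,-0.115])
def tray(x,y=0): return O+x*TX+y*TY
def intray(P): d=np.asarray(P)[...,:2]-O; return np.stack([d@TX,d@TY],-1)
E
python3 - <<'E'
from h import *
t=tray(-.0825);tcp2([t[0],t[1],.2],96.6)
E
```

```text
at [ 0.4699 -0.0893  0.2124] scoop yaw 67.7 fwd up -0.2 side tilt 0.1 shift [-0.0002 -0.1446 -0.0124] turn [0.004 0.002 0.505] F [ 0.5  0.9 -1.2] gap 0.181 t 18.1 q [-16.   2. 114.  -0.  64.   7.]
```

drive_tool:
  increments:
    - [[0,-0.04,0,0,0,0.16,5],[0,-0.04,0,0,0,0.15,5],[0,-0.035,-0.01,0,0,0.12,5],[0,-0.015,-0.02,0,0,0.06,5],[0,0,0,0,0,0,5],[0,0,0,0,0,0,5]]

```text
clock: 18.9
eef_pos: [0.4682, -0.2249, 0.1815]
ee_rot: [[0.994, 0.112, 0.002], [0.112, -0.994, -0.003], [0.002, 0.003, -1.0]]
ft_force: [0.0, -0.1, -1.2]
finger_gap: 0.181
```

Run:
```python
from h import *
t=tray(-.0825);tcp2([t[0],t[1],.2],96.6)
p=bot.get_image('wrist');save(p,'w13')
W=pts(p);x,y,z=W[...,0],W[...,1],W[...,2]
R=lambda q:cv2.minAreaRect((q[:,:2]*1000).astype(np.float32))
reg=(y<-.02)&(y>-.3)&(x<.53)&(x>.38)
q=W[reg&(z>.036)&(z<.044)]; print('tray rim',len(q),R(q), np.round(intray(q).min(0),4),np.round(intray(q).max(0),4))
q=W[reg&(z>.066)&(z<.076)]; print('back',len(q),R(q))
r=bot.boxes_of(p,'ferrule_0')
for a in r: print(np.round(intray(a['centre']),3),round(a['confidence'],2))
```

```text
at [ 0.4682 -0.2249  0.1815] scoop yaw 96.4 fwd up -0.2 side tilt 0.1 shift [ 0.0016 -0.009   0.0185] turn [0.003 0.002 0.003] F [ 0.  -0.1 -1.2] gap 0.181 t 18.9 q [-30.   9. 110.  -0.  60. -37.]
tray rim 1274 ((456.96429443359375, -125.30464172363281), (78.93115234375, 82.41168212890625), 6.408641815185547) [-0.0144 -0.0391] [0.0682 0.0398]
back 0 ((0.0, 0.0), (0.0, 0.0), 0.0)
[ 0.001 -0.014] 0.98
[0.002 0.014] 0.92
[0.063 0.008] 0.9
[ 0.031 -0.014] 0.8
[0.037 0.023] 0.77
```

View pics/w13.png

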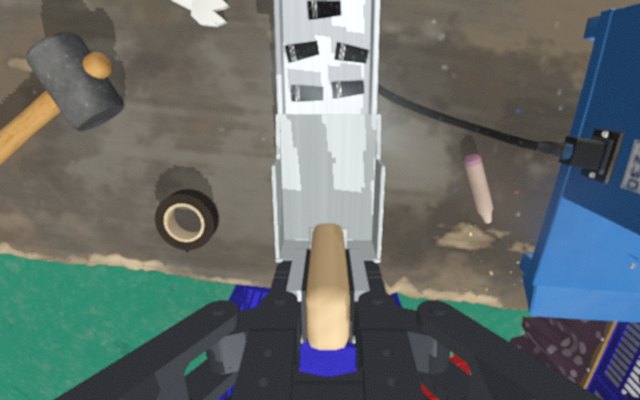

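The scoop is aligned with the tray; in the view the tray spans 276–379 px and the lip 277–381 px. All five ferrules are ahead of it. Lowering into the empty end.

drive_tool:
  increments:
    - [[0.0015,-0.009,-0.02,0.003,0.002,0.003,5],[0,0,-0.025,0,0,0,5],[0,0,-0.02,0,0,0,5],[0,0,-0.008,0,0,0,5],[0,0,0,0,0,0,5]]

```text
clock: 19.62
eef_pos: [0.4711, -0.2332, 0.1053]
ee_rot: [[0.993, 0.12, 0.002], [0.12, -0.993, -0.001], [0.002, 0.002, -1.0]]
ft_force: [-0.4, -0.5, -0.9]
finger_gap: 0.174
```

Run:
```python
from h import *
t=tray(-.0825,.0003);tcp2([t[0],t[1],.078],96.6)
p=bot.get_image('wrist');save(p,'w14');tcp2([t[0],t[1],.078],96.6)
```

```text
at [ 0.4711 -0.2332  0.1053] scoop yaw 96.9 fwd up -0.1 side tilt 0.1 shift [-0.0016 -0.0007 -0.0273] turn [ 0.001  0.002 -0.005] F [-0.4 -0.5 -0.9] gap 0.174 t 19.6 q [-31.  16. 112.   0.  52. -38.]
at [ 0.4713 -0.2334  0.1058] scoop yaw 96.9 fwd up -0.1 side tilt 0.2 shift [-0.0018 -0.0006 -0.0278] turn [ 0.002  0.003 -0.005] F [-0.1  0.  -2. ] gap 0.175 t 19.7 q [-31.  16. 112.   0.  52. -38.]
```

View pics/w14.png

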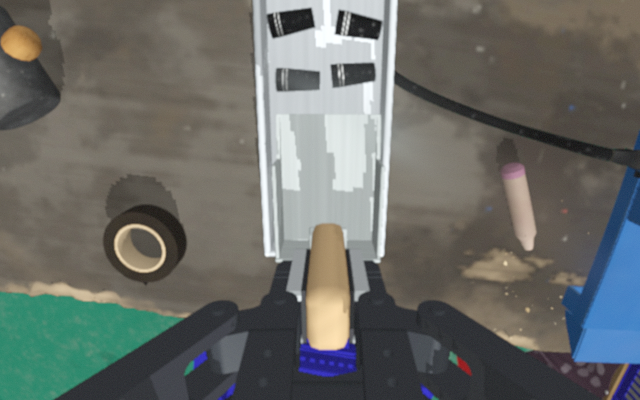

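drive_tool:
  increments:
    - [[-0.0018,0.0005,-0.01,0.002,0.003,-0.005,5],[0,0,-0.01,0,0,0,5],[0,0,-0.004,0,0,0,5],[0,0,0,0,0,0,5]]

```text
clock: 20.18
eef_pos: [0.4707, -0.2336, 0.0817]
ee_rot: [[0.993, 0.115, 0.003], [0.115, -0.993, -0.001], [0.003, 0.002, -1.0]]
ft_force: [0.0, 0.1, -1.1]
finger_gap: 0.175
```

Run:
```python
from h import *
t=tray(-.0825,.0003);tcp2([t[0],t[1],.077],96.6)
```

```text
at [ 0.4707 -0.2336  0.0817] scoop yaw 96.6 fwd up -0.1 side tilt 0.1 shift [-0.0012 -0.0004 -0.0047] turn [0.001 0.003 0.   ] F [ 0.   0.1 -1.1] gap 0.175 t 20.2 q [-31.  18. 113.   0.  49. -38.]
```

drive_tool:
  increments:
    - [[-0.001,0,-0.002,-0.025,0,0,5],[0,0,-0.002,0,0,0,5],[0,0,-0.001,0,0,0,5],[0,0,0,0,0,0,5]]

```text
clock: 20.68
eef_pos: [0.4701, -0.2339, 0.0787]
ee_rot: [[0.993, 0.115, 0.003], [0.115, -0.993, -0.029], [-0.0, 0.029, -1.0]]
ft_force: [-0.2, 0.1, -1.2]
finger_gap: 0.179
```

Run:
```python
from h import *
t=tray(-.0825,.0003);tcp2([t[0],t[1],.077],96.6)
p=bot.get_image('wrist');save(p,'w15')
W=pts(p)
for u,v in [(280,117),(329,117),(378,117)]: print(np.round(W[v,u],4),intray(W[v,u]))
```

```text
at [ 0.4701 -0.2339  0.0787] scoop yaw 96.6 fwd up -1.7 side tilt -0.0 shift [-0.0006 -0.0001 -0.0017] turn [ 0.029  0.003 -0.   ] F [-0.2  0.1 -1.2] gap 0.179 t 20.7 q [-30.  18. 114.  -2.  47. -36.]
[ 0.4371 -0.1763  0.0196] [-0.02152366  0.02581234]
[ 0.4642 -0.1732  0.0202] [-0.02152819 -0.00143642]
[ 0.4914 -0.1701  0.0187] [-0.02160446 -0.0288387 ]
```

View pics/w15.png

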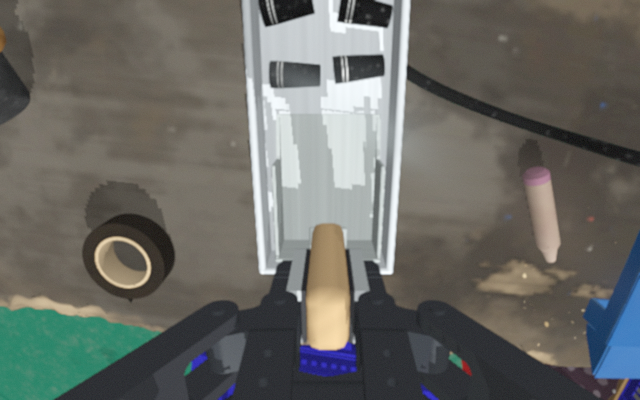

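drive_tool:
  increments:
    - [[-0.002,0.008,-0.001,0,0,0,5],[-0.001,0.01,0,0,0,0,5],[-0.001,0.01,0,0,0,0,5],[-0.001,0.01,0,0,0,0,5],[-0.0005,0.005,0,0,0,0,5]]

```text
clock: 21.35
eef_pos: [0.4666, -0.1899, 0.079]
ee_rot: [[0.993, 0.116, 0.009], [0.116, -0.993, -0.033], [0.005, 0.034, -0.999]]
ft_force: [0.3, -1.6, 1.0]
finger_gap: 0.177
```

Run:
```python
from h import *
t=tray(-.0825,.0003);tcp2([t[0],t[1],.077],96.6)
print(intray(bot.observe()['eef_pos']))
p=bot.get_image('wrist');save(p,'w16')
```

```text
at [ 0.4666 -0.1899  0.079 ] scoop yaw 96.6 fwd up -1.9 side tilt 0.3 shift [ 0.0029 -0.0441 -0.002 ] turn [ 0.033  0.009 -0.001] F [ 0.3 -1.6  1. ] gap 0.177 t 21.4 q [-26.  16. 117.  -2.  46. -31.]
[-0.03834292 -0.00191179]
```

View pics/w16.png

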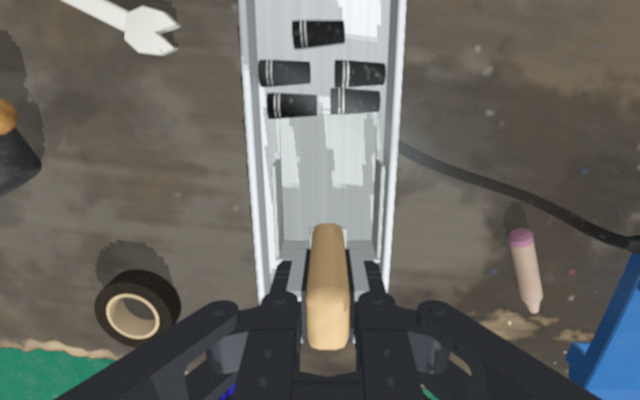

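drive_tool:
  increments:
    - [[-0.0025,0.01,0,0,-0.005,0,5],[-0.001,0.01,0,0,0,0,5],[-0.001,0.01,0,0,0,0,5],[-0.001,0.01,0,0,0,0,5],[-0.0005,0.005,0,0,0,0,5]]

```text
clock: 22.02
eef_pos: [0.4605, -0.142, 0.0793]
ee_rot: [[0.993, 0.116, 0.015], [0.116, -0.993, -0.034], [0.011, 0.035, -0.999]]
ft_force: [0.0, -1.3, 0.5]
finger_gap: 0.179
```

Run:
```python
from h import *
t=tray(.023,.0003);tcp2([t[0],t[1],.077],96.6)
print(intray(bot.observe()['eef_pos']))
p=bot.get_image('wrist');save(p,'w17')
```

```text
at [ 0.4605 -0.142   0.0793] scoop yaw 96.6 fwd up -2.0 side tilt 0.6 shift [-0.0031  0.0128 -0.0023] turn [ 0.034  0.015 -0.001] F [ 0.  -1.3  0.5] gap 0.179 t 22.0 q [-21.  14. 120.  -2.  45. -27.]
[ 0.00995728 -0.00132676]
```

View pics/w17.png

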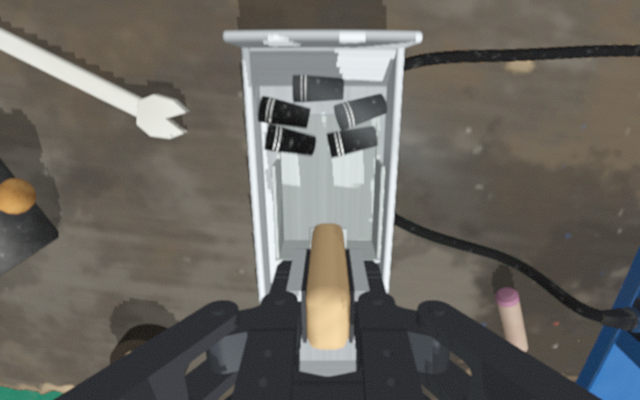

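drive_tool:
  increments:
    - [[-0.0015,0.008,0,0,0.012,0,5],[-0.0005,0.006,0,0,0,0,5],[-0.0005,0.005,0,0,0,0,5],[-0.0005,0.004,0,0,0,0,5]]

```text
clock: 22.58
eef_pos: [0.4589, -0.1238, 0.0813]
ee_rot: [[0.992, 0.124, 0.004], [0.124, -0.991, -0.047], [-0.002, 0.048, -0.999]]
ft_force: [-2.0, -10.4, 2.3]
finger_gap: 0.184
```

Run:
```python
from h import *
t=tray(.023,.0003);tcp2([t[0],t[1],.077],96.6)
print(intray(bot.observe()['eef_pos']))
p=bot.get_image('wrist');save(p,'w18')
```

```text
at [ 0.4589 -0.1238  0.0813] scoop yaw 97.1 fwd up -2.7 side tilt -0.1 shift [-0.0015 -0.0054 -0.0043] turn [ 0.048  0.004 -0.009] F [ -2.  -10.4   2.3] gap 0.184 t 22.6 q [-19.  13. 120.  -3.  46. -23.]
[ 0.02814862 -0.00184236]
```

View pics/w18.png

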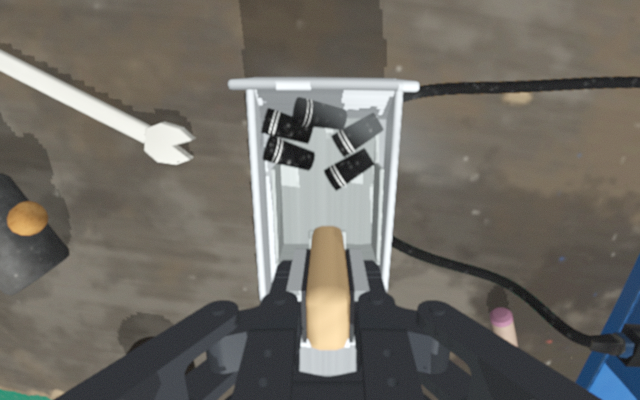

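The lip is on the ramp at row ~113 and most ferrules are in the bowl. I'll tilt the mouth up along the ramp so the rest roll back in.

drive_tool:
  increments:
    - [[0,-0.001,0.001,0.08,0.009,-0.008,5],[0,-0.001,0.001,0.08,0.009,0,5],[0,-0.001,0.001,0.08,0.009,0,5],[0,0,0,0,0,0,5]]

```text
clock: 23.12
eef_pos: [0.4568, -0.1252, 0.083]
ee_rot: [[0.993, 0.115, -0.027], [0.118, -0.973, 0.199], [-0.003, -0.201, -0.98]]
ft_force: [-0.5, 0.5, -2.3]
finger_gap: 0.181
```

Run:
```python
from h import *
t=tray(.023,.0003);tcp2([t[0],t[1],.077],96.6,-15)
print(intray(bot.observe()['eef_pos']))
p=bot.get_image('wrist');save(p,'w19')
```

```text
at [ 0.4568 -0.1252  0.083 ] scoop yaw 96.7 fwd up 11.6 side tilt -0.2 shift [ 0.0005 -0.0039 -0.006 ] turn [ 0.06   0.004 -0.003] F [-0.5  0.5 -2.3] gap 0.181 t 23.1 q [-27.  16. 116.  12.  55. -41.]
[0.02697778 0.00035219]
```

View pics/w19.png

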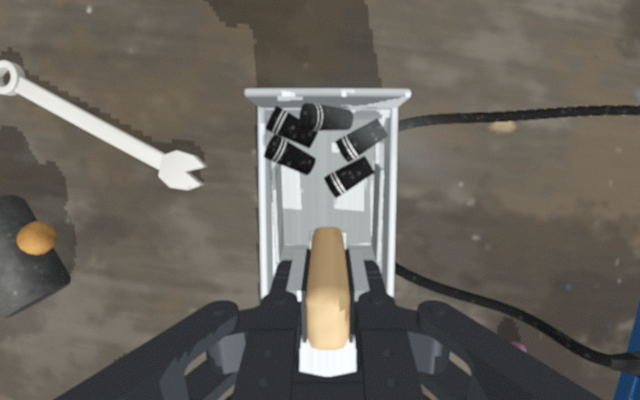

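drive_tool:
  increments:
    - [[0,-0.002,0.002,0.09,0.01,0,5],[0,-0.002,0.002,0.09,0.01,0,5],[0,0,0,0,0,0,5]]

```text
clock: 23.55
eef_pos: [0.4553, -0.1273, 0.0855]
ee_rot: [[0.992, 0.113, -0.05], [0.123, -0.921, 0.369], [-0.004, -0.372, -0.928]]
ft_force: [0.2, -2.6, -1.1]
finger_gap: 0.18
```

Run:
```python
from h import *
t=tray(.023,.0003);tcp2([t[0],t[1],.077],96.6,-20)
print(intray(bot.observe()['eef_pos']))
p=bot.get_image('wrist');save(p,'w20')
```

```text
at [ 0.4553 -0.1273  0.0855] scoop yaw 97.0 fwd up 21.9 side tilt -0.2 shift [ 0.0021 -0.0019 -0.0085] turn [-0.032 -0.008 -0.008] F [ 0.2 -2.6 -1.1] gap 0.18 t 23.6 q [-32.  21. 112.  19.  63. -50.]
[0.02511465 0.00216022]
```

View pics/w20.png

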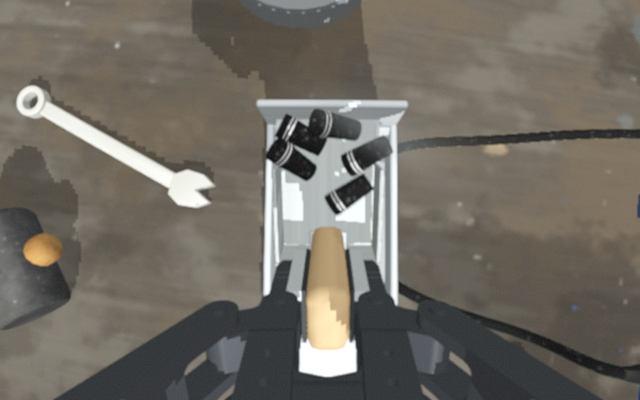

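drive_tool:
  increments:
    - [[0,-0.004,0.004,0,0,0,5],[0,-0.002,0.01,0.03,0,0,5],[0,0,0.01,0.03,0,0,5],[0,0,0,0,0,0,5],[0,0,0,0,0,0,5]]

```text
clock: 24.22
eef_pos: [0.453, -0.1279, 0.1107]
ee_rot: [[0.992, 0.117, -0.056], [0.13, -0.896, 0.424], [-0.0, -0.427, -0.904]]
ft_force: [0.8, -0.4, -2.1]
finger_gap: 0.178
```

Run:
```python
from h import *
t=tray(.023,.0003);tcp2([t[0],t[1],.077],96.6,-20)
print(intray(bot.observe()['eef_pos']))
p=bot.get_image('wrist');save(p,'w21')
```

```text
at [ 0.453  -0.1279  0.1107] scoop yaw 97.5 fwd up 25.3 side tilt -0.0 shift [ 0.0044 -0.0013 -0.0337] turn [-0.092 -0.011 -0.015] F [ 0.8 -0.4 -2.1] gap 0.178 t 24.2 q [-34.  20. 111.  20.  68. -52.]
[0.02482027 0.00452408]
```

View pics/w21.png

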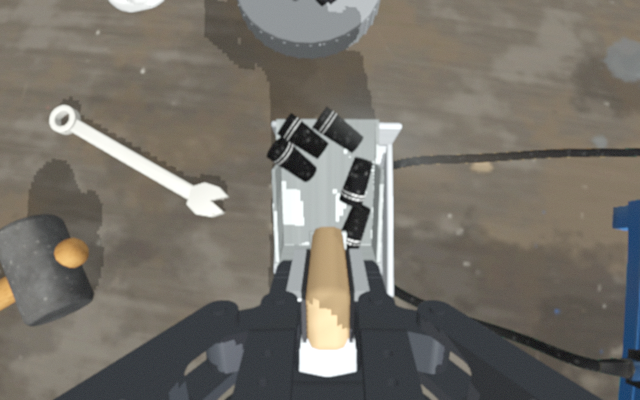

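All five ferrules are in the scoop, but three on the left are caught on the low front wall at around (290,155). I'll back off over the tray and roll gently to the right to free them.

drive_tool:
  increments:
    - [[0.005,-0.01,0.004,0,0,0,5],[0.003,-0.01,0.004,0,0,0,5],[0,0,0,0,0.08,0,5],[0,0,0,0,0.08,0,5],[0,0,0,0.03,0,0,5],[0,0,0,0,0,0,5]]

```text
clock: 25.02
eef_pos: [0.4626, -0.1517, 0.1193]
ee_rot: [[0.979, 0.046, -0.2], [0.133, -0.883, 0.45], [-0.156, -0.467, -0.87]]
ft_force: [0.1, 0.1, -2.1]
finger_gap: 0.181
```

Run:
```python
from h import *
t=tray(.023,.0003);tcp2([t[0],t[1],.077],96.6,-20)
print(intray(bot.observe()['eef_pos']))
p=bot.get_image('wrist');save(p,'w22')
```

```text
at [ 0.4626 -0.1517  0.1193] scoop yaw 93.0 fwd up 27.8 side tilt -9.0 shift [-0.0053  0.0225 -0.0423] turn [-0.122 -0.173 -0.009] F [ 0.1  0.1 -2.1] gap 0.181 t 25.0 q [-33.  26. 102.  16.  78. -46.]
[ 2.14072282e-05 -2.33017305e-03]
```

View pics/w22.png

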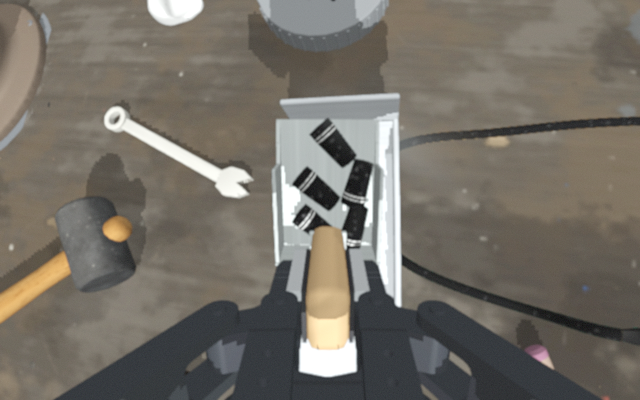

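All five ferrules have settled in the bowl at rows 120–240. Levelling the roll, lifting and carrying them with the mouth up.

drive_tool:
  increments:
    - [[0,0,0.01,0.008,-0.07,0,5],[0,0,0.015,0.008,-0.07,0,5],[0,0,0.02,0,-0.02,0,5],[0,0,0.025,0,0,0,5],[0,0.01,0.02,0,0,-0.08,5],[0,0.02,0.01,0,0,-0.1,5],[0,0.03,0,0,0,-0.1,5],[0,0.03,0,0,0,-0.1,5],[0,0.03,0,0,0,-0.1,5]]

```text
clock: 26.2
eef_pos: [0.4579, -0.0309, 0.2227]
ee_rot: [[0.933, -0.312, 0.179], [-0.359, -0.826, 0.434], [0.013, -0.469, -0.883]]
ft_force: [-0.1, 1.7, -1.9]
finger_gap: 0.179
```

Run:
```python
from h import *
tcp2([.435,.189,.2],15,-22)
p=bot.get_image('wrist');save(p,'w23')
```

```text
at [ 0.4579 -0.0309  0.2227] scoop yaw 69.3 fwd up 28.0 side tilt 0.7 shift [-0.0229  0.2199 -0.0227] turn [-0.062  0.089 -0.941] F [-0.1  1.7 -1.9] gap 0.179 t 26.2 q [-29.  -1. 120.  31.  67. -22.]
```

View pics/w23.png

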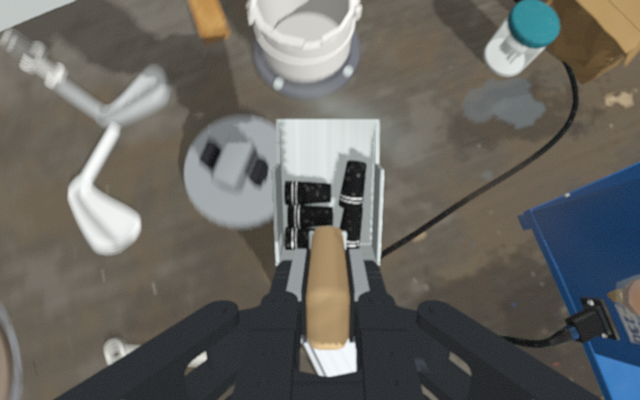

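All five are packed at the rear of the bowl. Continuing to the tub.

drive_tool:
  increments:
    - [[-0.003,0.025,0,0,0,-0.1,5],[-0.003,0.028,0,0,0,-0.11,5],[-0.003,0.028,0,0,0,-0.11,5],[-0.003,0.028,0,0,0,-0.11,5],[-0.003,0.028,0,0,0,-0.11,5],[-0.003,0.028,0,0,0,-0.11,5],[-0.002,0.025,0,0,0,-0.11,5],[-0.002,0.02,0,0,0,-0.1,5],[0,0.01,0,0,0,-0.04,5],[0,0,0,0,0,0,5]]

```text
clock: 27.5
eef_pos: [0.4206, 0.1841, 0.2165]
ee_rot: [[0.328, -0.841, 0.431], [-0.945, -0.293, 0.147], [0.003, -0.456, -0.89]]
ft_force: [-0.4, 0.4, -1.5]
finger_gap: 0.178
```

Run:
```python
from h import *
tcp2([.435,.189,.19],15,-22)
p=bot.get_image('wrist');save(p,'w24')
p=bot.get_image('scene');cv2.imwrite('pics/s24.png',cv2.resize(p['frame'][130:330,200:420],None,fx=3,fy=3)[:,:,::-1])
```

```text
at [0.4206 0.1841 0.2165] scoop yaw 19.2 fwd up 27.1 side tilt 0.2 shift [ 0.0144  0.0049 -0.0265] turn [-0.023  0.086 -0.072] F [-0.4  0.4 -1.5] gap 0.178 t 27.5 q [ 18. -16. 134.   1.  35.  88.]
```

View pics/w24.png

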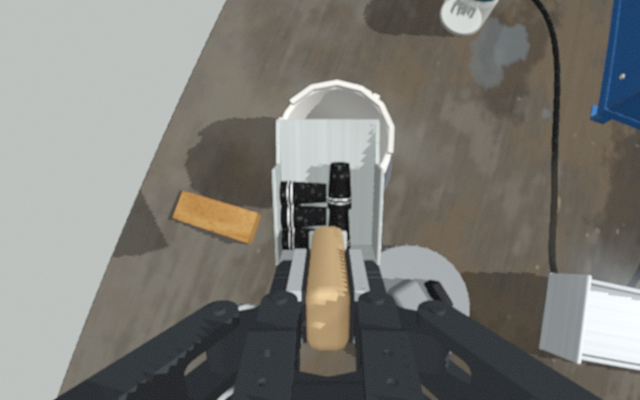

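View pics/s24.png

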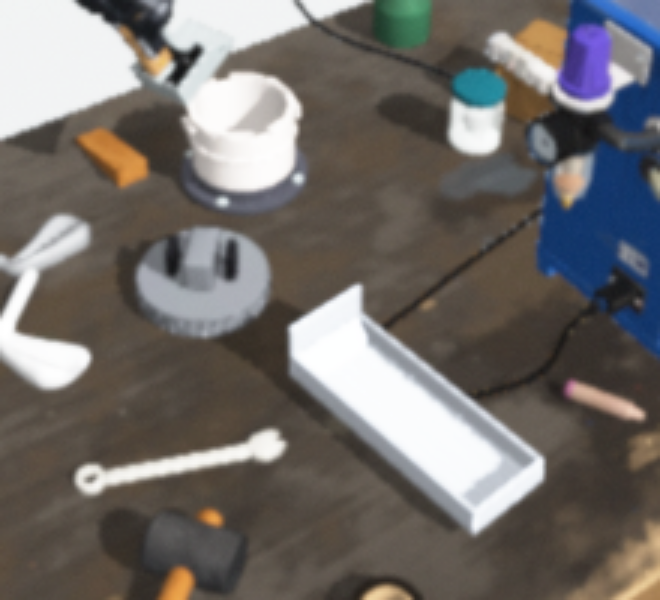

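```bash
cat >> h.py <<'E'
def lip(pr=True):
    s=bot.observe();R=np.array(s['ee_rot']);p=np.array(s['eef_pos'])
    l=p-R[:,1]*.063+R[:,2]*.060
    return l
def pour(th,yaw,L):
    a=np.radians(yaw);f=np.array([np.cos(a),np.sin(a),0]);t=np.radians(th);c,s=np.cos(t),np.sin(t)
    # lip rel TCP for mouth-down th
    return np.array(L)-(f*(.063*c-.060*s)+np.array([0,0,1])*(-.063*s-.060*c))
E
python3 - <<'E'
from h import *
print('lip',lip())
s=bot.observe();p=np.array(s['eef_pos'])
yaw=19.2
a=np.radians(yaw);f=np.array([np.cos(a),np.sin(a),0]);C=np.array([.527,.2135,0])
for th in range(-27,70,9):
    d=-.015
    L=C+f*d+[0,0,.12 if th<0 else .108]
    t=pour(th,yaw,L);print(th,np.round(t,4),'step',np.round(t-p,4));p=t
print('turn per 9deg about',np.round(np.radians(9)*np.array([-np.sin(a),np.cos(a),0]),4))
E
```

```text
lip [0.49996475 0.2103545  0.19177851]
-27 [0.4341 0.1811 0.1449] step [ 0.013  -0.0021 -0.0716]
-18 [0.4387 0.1828 0.1576] step [0.0046 0.0016 0.0127]
-9 [0.4452 0.185  0.1694] step [0.0065 0.0023 0.0118]
0 [0.4533 0.1878 0.168 ] step [ 0.0081  0.0028 -0.0014]
9 [0.4629 0.1912 0.1771] step [0.0096 0.0033 0.0091]
18 [0.4738 0.195  0.1845] step [0.0108 0.0038 0.0074]
27 [0.4855 0.1991 0.1901] step [0.0118 0.0041 0.0055]
36 [0.498  0.2034 0.1936] step [0.0125 0.0043 0.0035]
45 [0.5108 0.2079 0.195 ] step [0.0128 0.0045 0.0014]
54 [0.5237 0.2124 0.1942] step [ 0.0129  0.0045 -0.0007]
63 [0.5363 0.2167 0.1914] step [ 0.0126  0.0044 -0.0029]
turn per 9deg about [-0.0517  0.1483  0.    ]
```

drive_tool:
  increments:
    - [[0.01,0,-0.015,-0.03,0.08,0,5],[0.008,0,-0.015,-0.04,0.11,0,5],[0.006,0,-0.012,-0.035,0.1,0,5],[0,0,0,0,0,0,5],[0,0,0,0,0,0,5]]

```text
clock: 28.22
eef_pos: [0.4452, 0.1786, 0.1731]
ee_rot: [[0.323, -0.935, 0.149], [-0.946, -0.32, 0.045], [0.006, -0.156, -0.988]]
ft_force: [-0.9, 0.1, -2.6]
finger_gap: 0.182
```

Run:
```python
from h import *
t=pour(0,19.2,[.513,.2086,.108])
tcp2(t,19.2,0);print(lip())
p=bot.get_image('wrist');save(p,'w25')
```

```text
at [0.4452 0.1786 0.1731] scoop yaw 18.9 fwd up 8.9 side tilt 0.3 shift [ 0.0083  0.0092 -0.0051] turn [-0.045  0.149  0.006] F [-0.9  0.1 -2.6] gap 0.182 t 28.2 q [ 17.   0. 122.   0.  49.  88.]
[0.51305553 0.20149537 0.12361138]
```

View pics/w25.png

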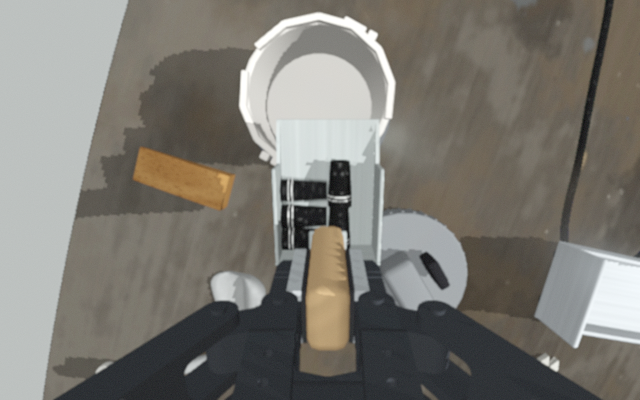

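drive_tool:
  increments:
    - [[0.008,0.009,-0.006,-0.045,0.14,0,5],[0.0096,0.0033,0.006,-0.052,0.148,0,5],[0.0108,0.0038,0.0074,-0.052,0.148,0,5],[0,0,0,0,0,0,5]]

```text
clock: 28.78
eef_pos: [0.4694, 0.1934, 0.1814]
ee_rot: [[0.325, -0.9, -0.291], [-0.946, -0.308, -0.104], [0.004, 0.309, -0.951]]
ft_force: [-0.6, -0.1, -0.9]
finger_gap: 0.181
```

Run:
```python
from h import *
t=pour(36,19.2,[.513,.2086,.108])
tcp2(t,19.2,36);print(lip())
p=bot.get_image('wrist');save(p,'w26')
```

```text
at [0.4694 0.1934 0.1814] scoop yaw 18.9 fwd up -18.0 side tilt 0.2 shift [0.0288 0.01   0.0122] turn [-0.099  0.298  0.003] F [-0.6 -0.1 -0.9] gap 0.181 t 28.8 q [18. 19. 99. -1. 79. 89.]
[0.50865317 0.20656849 0.10488904]
```

View pics/w26.png

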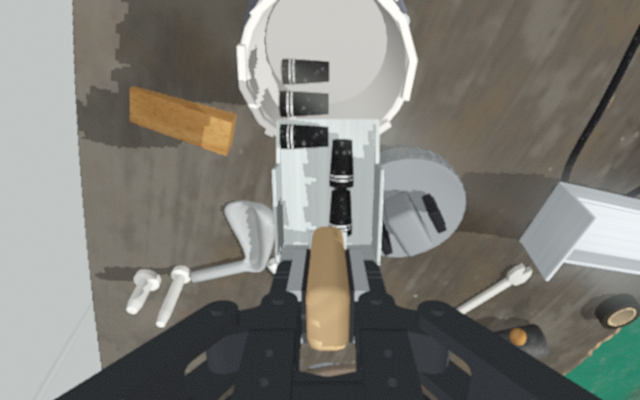

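The first ferrules are rolling out inside the tub mouth. Continuing to tip.

drive_tool:
  increments:
    - [[0.013,0.0045,0.007,-0.05,0.148,0,5],[0.013,0.0045,0.005,-0.05,0.148,0,5],[0.0128,0.0045,0.003,-0.05,0.148,0,5],[0.0128,0.0045,0.001,-0.05,0.148,0,5],[0,0,0,0,0,0,5],[0,0,0,0,0,0,5]]

```text
clock: 29.58
eef_pos: [0.5121, 0.209, 0.2025]
ee_rot: [[0.327, -0.552, -0.767], [-0.945, -0.193, -0.264], [-0.002, 0.811, -0.584]]
ft_force: [-0.5, 0.8, 0.2]
finger_gap: 0.179
```

Run:
```python
from h import *
t=pour(60,19.2,[.513,.2086,.108])
tcp2(t,19.2,60);print(lip())
p=bot.get_image('wrist');save(p,'w27')
```

```text
at [0.5121 0.209  0.2025] scoop yaw 19.3 fwd up -54.2 side tilt -0.1 shift [ 0.0203  0.0063 -0.01  ] turn [-0.035  0.094  0.002] F [-0.5  0.8  0.2] gap 0.179 t 29.6 q [ 18.  46.  69.  -1. 119.  89.]
[0.50077306 0.20531388 0.11635232]
```

View pics/w27.png

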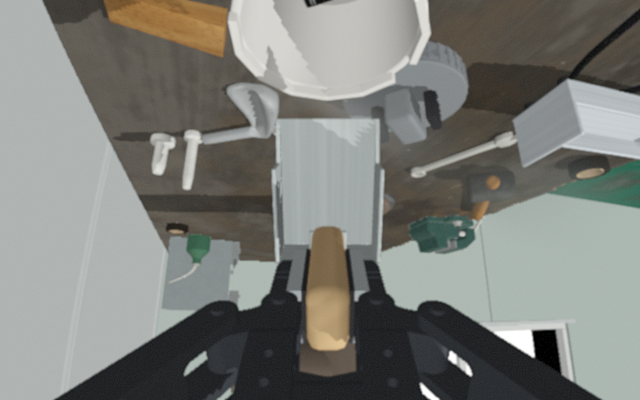

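The scoop is empty. Tipping back and raising, then I'll check the tub.

drive_tool:
  increments:
    - [[-0.006,-0.002,0.02,0.05,-0.148,0,5],[-0.01,-0.004,0.015,0.05,-0.148,0,5],[-0.012,-0.004,0.01,0.05,-0.148,0,5],[-0.012,-0.004,0.005,0.05,-0.148,0,5],[-0.012,-0.004,0.005,0.05,-0.148,0,5],[-0.012,-0.004,0,0.05,-0.148,0,5],[0,0,0,0,0,0,5]]

```text
clock: 30.5
eef_pos: [0.436, 0.1834, 0.2666]
ee_rot: [[0.326, -0.944, 0.039], [-0.945, -0.326, 0.009], [0.005, -0.04, -0.999]]
ft_force: [0.4, -0.1, -1.4]
finger_gap: 0.179
```

Run:
```python
from h import *
tcp2([.43,.18,.22],19.2,0);print(lip())
p=bot.get_image('wrist');save(p,'w28')
q=bot.get_image('top');cv2.imwrite('pics/t28.png',cv2.resize(q['frame'][160:280,210:430],None,fx=3.5,fy=3.5)[:,:,::-1])
print([(np.round(a['centre'],3).tolist(),round(a['confidence'],2)) for a in bot.boxes_of(p,'ferrule_0')])
```

```text
at [0.436  0.1834 0.2666] scoop yaw 19.1 fwd up 2.3 side tilt 0.3 shift [-0.006  -0.0034 -0.0466] turn [-0.009  0.039  0.003] F [ 0.4 -0.1 -1.4] gap 0.179 t 30.5 q [ 18.  -3. 113.  -0.  68.  89.]
[0.49789926 0.20446678 0.20922514]
[([0.494, 0.21, 0.021], 0.72), ([0.547, 0.197, 0.025], 0.69), ([0.553, 0.233, 0.024], 0.66), ([0.557, 0.188, 0.019], 0.55), ([0.529, 0.221, 0.014], 0.18)]
```

View pics/w28.png

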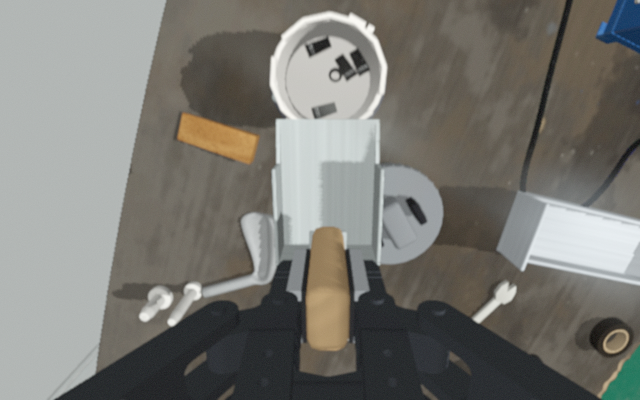

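View pics/t28.png

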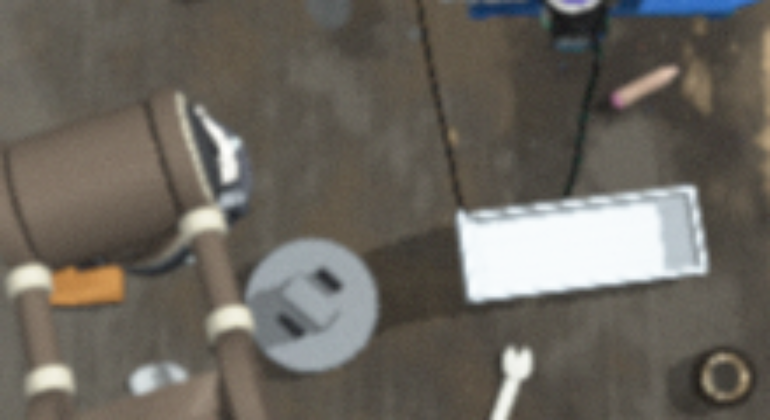

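Five ferrules are in the tub: four lying, and one standing with its ring-shaped end at (335,75). The tray and scoop are empty. Taking the scoop back to the tray.

drive_tool:
  increments:
    - [[0.003,-0.035,-0.005,0,0.02,0.13,5],[0.003,-0.04,-0.005,0,0.02,0.14,5],[0.003,-0.04,-0.005,0,0,0.14,5],[0.003,-0.04,-0.005,0,0,0.14,5],[0.003,-0.04,-0.005,0,0,0.14,5],[0.003,-0.04,-0.005,0,0,0.14,5],[0.003,-0.04,-0.005,0,0,0.14,5],[0.003,-0.04,-0.005,0,0,0.14,5],[0.002,-0.03,0,0,0,0.12,5],[0,-0.015,0,0,0,0.1,5]]

```text
clock: 31.9
eef_pos: [0.4868, -0.1887, 0.2334]
ee_rot: [[0.99, 0.138, -0.008], [0.138, -0.99, 0.014], [-0.006, -0.015, -1.0]]
ft_force: [0.5, -0.6, -1.0]
finger_gap: 0.18
```

Run:
```python
from h import *
t=tray(-.0345,.0005);tcp2([t[0],t[1],.13],96.6)
```

```text
at [ 0.4868 -0.1887  0.2334] scoop yaw 97.9 fwd up 0.9 side tilt -0.3 shift [-0.0231  0.0024 -0.1034] turn [-0.014 -0.008 -0.024] F [ 0.5 -0.6 -1. ] gap 0.18 t 31.9 q [-26.   7. 107.   1.  67. -34.]
```

drive_tool:
  increments:
    - [[-0.023,0.0025,-0.03,-0.014,-0.008,-0.022,5],[0,0,-0.03,0,0,0,5],[0,0,-0.03,0,0,0,5],[0,0,-0.01,0,0,0,5],[0,0,0,0,0,0,5]]

```text
clock: 32.52
eef_pos: [0.4719, -0.1933, 0.1329]
ee_rot: [[0.994, 0.113, 0.006], [0.113, -0.994, -0.004], [0.006, 0.004, -1.0]]
ft_force: [-0.2, -0.1, -1.2]
finger_gap: 0.178
```

Run:
```python
from h import *
t=tray(-.0345,.0005);tcp2([t[0],t[1],.08],96.6)
p=bot.get_image('wrist');save(p,'w29');tcp2([t[0],t[1],.08],96.6)
```

```text
at [ 0.4719 -0.1933  0.1329] scoop yaw 96.5 fwd up -0.2 side tilt 0.3 shift [-0.0081  0.0069 -0.0529] turn [0.004 0.006 0.002] F [-0.2 -0.1 -1.2] gap 0.178 t 32.5 q [-27.  12. 114.  -0.  54. -34.]
at [ 0.4722 -0.1934  0.1334] scoop yaw 96.5 fwd up -0.3 side tilt 0.4 shift [-0.0084  0.0071 -0.0534] turn [0.004 0.007 0.002] F [ 0.3 -0.3 -0.8] gap 0.18 t 32.6 q [-27.  12. 114.  -0.  54. -34.]
```

View pics/w29.png

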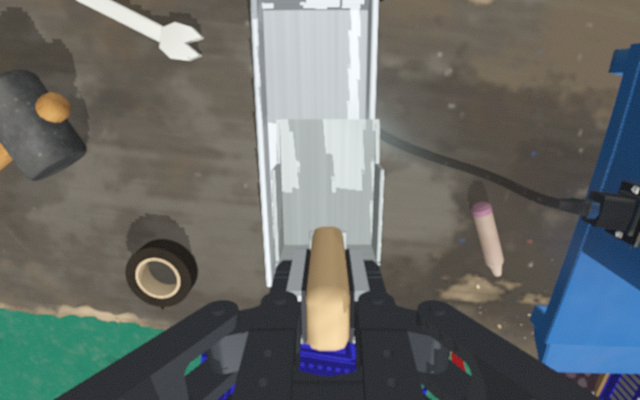

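The scoop sits about 8 mm to the right of the tray centre, matching the computed shift. Correcting, then lowering.

drive_tool:
  increments:
    - [[-0.0085,0.007,0,0.004,0.007,0,5],[0,0,-0.006,0,0,0,5],[0,0,-0.015,0,0,0,5],[0,0,0,0,0,0,5]]

```text
clock: 33.08
eef_pos: [0.4654, -0.1867, 0.1142]
ee_rot: [[0.994, 0.113, 0.005], [0.113, -0.994, -0.002], [0.005, 0.003, -1.0]]
ft_force: [-0.2, 0.1, -0.8]
finger_gap: 0.177
```

Run:
```python
from h import *
t=tray(-.0345,.0005);tcp2([t[0],t[1],.08],96.6)
p=bot.get_image('wrist');save(p,'w30');tcp2([t[0],t[1],.08],96.6)
```

```text
at [ 0.4654 -0.1867  0.1142] scoop yaw 96.5 fwd up -0.2 side tilt 0.3 shift [-0.0016  0.0004 -0.0342] turn [0.002 0.005 0.002] F [-0.2  0.1 -0.8] gap 0.177 t 33.1 q [-27.  13. 115.   0.  52. -33.]
at [ 0.4662 -0.1872  0.115 ] scoop yaw 96.5 fwd up -0.2 side tilt 0.4 shift [-0.0024  0.0008 -0.035 ] turn [0.003 0.007 0.002] F [ 0.3  0.4 -1.2] gap 0.176 t 33.1 q [-27.  13. 115.   0.  52. -33.]
```

View pics/w30.png

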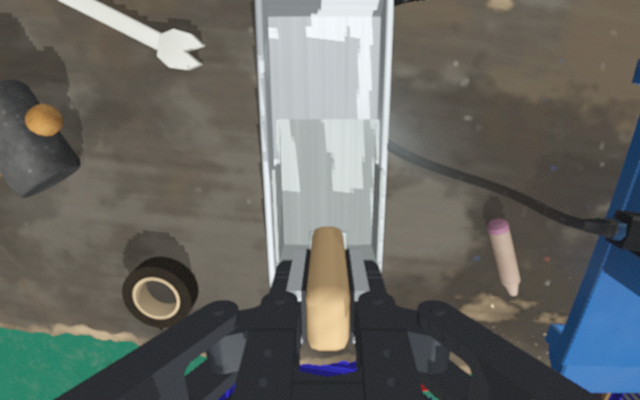

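drive_tool:
  increments:
    - [[-0.0035,0.001,-0.008,0.003,0.007,0,5],[0,0,-0.012,0,0,0,5],[-0.001,0,-0.008,0,0,0,5],[0,0,-0.003,0,0,0,5],[0,0,0,0,0,0,5]]

```text
clock: 33.75
eef_pos: [0.4613, -0.1861, 0.0814]
ee_rot: [[0.994, 0.113, -0.001], [0.113, -0.994, 0.0], [-0.001, -0.0, -1.0]]
ft_force: [-0.0, 0.6, -1.6]
finger_gap: 0.18
```

Run:
```python
from h import *
t=tray(-.0345,.0005);tcp2([t[0],t[1],.077],96.6)
```

```text
at [ 0.4613 -0.1861  0.0814] scoop yaw 96.5 fwd up 0.0 side tilt -0.1 shift [ 0.0025 -0.0002 -0.0044] turn [-0.    -0.001  0.002] F [-0.   0.6 -1.6] gap 0.18 t 33.8 q [-27.  16. 116.  -0.  48. -33.]
```

drive_tool:
  increments:
    - [[0.0015,0,-0.0025,0,0,0,5],[0,0,-0.0015,0,0,0,5],[0,0,-0.001,0,0,0,5],[0,0,0,0,0,0,5]]

```text
clock: 34.25
eef_pos: [0.4639, -0.1868, 0.0787]
ee_rot: [[0.994, 0.113, -0.0], [0.113, -0.994, -0.0], [-0.0, 0.0, -1.0]]
ft_force: [-0.2, -0.2, -1.4]
finger_gap: 0.181
```

Run:
```python
from h import *
t=tray(-.0345,.0005);tcp2([t[0],t[1],.077],96.6)
```

```text
at [ 0.4639 -0.1868  0.0787] scoop yaw 96.5 fwd up -0.0 side tilt -0.0 shift [-0.0001  0.0005 -0.0017] turn [ 0.    -0.     0.002] F [-0.2 -0.2 -1.4] gap 0.181 t 34.2 q [-27.  16. 116.  -0.  48. -33.]
```

drive_tool:
  increments:
    - [[0,0,-0.002,0,0,0,5],[0,0,-0.001,0,0,0,5],[0,0,0,0,0,0,5]]

```text
clock: 34.62
eef_pos: [0.4646, -0.1874, 0.0784]
ee_rot: [[0.993, 0.114, -0.0], [0.114, -0.993, -0.001], [-0.0, 0.001, -1.0]]
ft_force: [-0.1, 0.6, 0.7]
finger_gap: 0.179
```

Contact with the floor is felt. Releasing and rising.

drive_tool:
  increments:
    - [[0,0,0,0,0,0,30],[0,0,0,0,0,0,60],[0,0,0,0,0,0,80],[0,0,0.015,0,0,0,80],[0,0,0.03,0,0,0,80],[0,0,0.04,0,0,0,80],[0,0,0.04,0,0,0,100],[0,0,0.02,0,0,0,100]]

```text
clock: 35.62
eef_pos: [0.4641, -0.1873, 0.2293]
ee_rot: [[0.993, 0.114, 0.001], [0.114, -0.993, -0.002], [0.001, 0.002, -1.0]]
ft_force: [0.7, 0.1, -0.9]
finger_gap: 1.0
```

Run:
```python
from h import *
st();p=bot.get_image('wrist');save(p,'w31')
```

```text
t 35.62 p [ 0.4641 -0.1873  0.2293] gap 1.0 F [ 0.7  0.1 -0.9] q [-2.690e+01  3.900e+00  1.103e+02 -1.000e-01  6.580e+01 -3.340e+01]
[[0.993, 0.114, 0.001], [0.114, -0.993, -0.002], [0.001, 0.002, -1.0]]
```

View pics/w31.png

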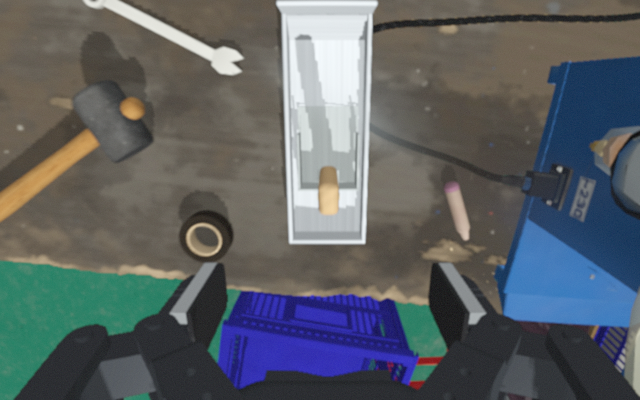

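The scoop lies flat in the tray, handle at (328,190). Now going to the cap.

drive_tool:
  increments:
    - [[-0.01,0.03,0,0,0,-0.1,100],[-0.01,0.03,0,0,0,-0.1,100],[-0.01,0.03,0,0,0,-0.1,100],[-0.01,0.03,0,0,0,-0.1,100],[-0.01,0.03,0,0,0,-0.1,100],[-0.01,0.03,0,0,0,-0.1,100],[-0.01,0.03,0,0,0,-0.1,100],[-0.01,0.025,0,0,0,-0.1,100],[0,0,0,0,0,0,100]]

```text
clock: 36.8
eef_pos: [0.3827, 0.0526, 0.235]
ee_rot: [[0.756, -0.655, 0.006], [-0.655, -0.756, -0.012], [0.012, 0.005, -1.0]]
ft_force: [0.2, -0.5, -0.4]
finger_gap: 1.0
```

```bash
cat > cap.py <<'E'
from h import *
def tool2(xyz,yaw):
    from scipy.spatial.transform import Rotation as Rn
    s=bot.observe();R=np.array(s['ee_rot']);p=np.array(s['eef_pos']);a=np.radians(yaw)
    T=np.array([[np.cos(a),np.sin(a),0],[np.sin(a),-np.cos(a),0],[0,0,-1]])
    print('at',np.round(p,4),'yaw',round(np.degrees(np.arctan2(R[1,0],R[0,0])),1),'shift',np.round(np.array(xyz)-p,4),'turn',np.round(Rn.from_matrix(T@R.T).as_rotvec(),3),'F',np.round(s['ft_force'],1),'Tq',np.round(s['torque'],2),'gap',round(s['finger_gap'],3),'t',round(s['clock'],1),'q',np.round(s['joint_positions'],0))
def capfit(p,c=(.409,.095),z0=0.):
    W=pts(p);x,y,z=W[...,0],W[...,1],W[...,2]
    reg=(np.hypot(x-c[0],y-c[1])<.075)
    m=(reg&(z>z0+.045)&(z<z0+.066)).astype(np.uint8)
    n,l,s,cc=cv2.connectedComponentsWithStats(m,connectivity=4)
    for i in range(1,n):
        if s[i,4]>40: 
            q=W[l==i];print('part',s[i,4],np.round(q.mean(0),4),cv2.minAreaRect((q[:,:2]*1000).astype(np.float32)))
    q=W[reg&(z>z0+.018)&(z<z0+.028)]; print('disc',len(q),cv2.minEnclosingCircle(q[:,:2].astype(np.float32)))
E
python3 - <<'E'
from cap import *
tool2([.409,.095,.2],-40)
p=bot.get_image('wrist');save(p,'w32');capfit(p)
E
```

```text
at [0.3827 0.0526 0.235 ] yaw -40.9 shift [ 0.0263  0.0424 -0.035 ] turn [0.012 0.006 0.016] F [ 0.2 -0.5 -0.4] Tq [ 0.   -0.02 -0.02] gap 1.0 t 36.8 q [  2. -11. 123.  -1.  67.  43.]
part 1707 [0.4091 0.0949 0.0572] ((408.135009765625, 94.3590087890625), (51.14649963378906, 27.017284393310547), 49.26542282104492)
part 316 [0.4288 0.0772 0.0551] ((428.92987060546875, 76.84823608398438), (25.539281845092773, 9.620379447937012), 49.76805877685547)
part 330 [0.3884 0.1116 0.0549] ((387.60662841796875, 111.75032806396484), (25.6590633392334, 10.143202781677246), 50.19734573364258)
disc 9218 ((0.40808820724487305, 0.09414545446634293), 0.061429597437381744)
```

View pics/w32.png

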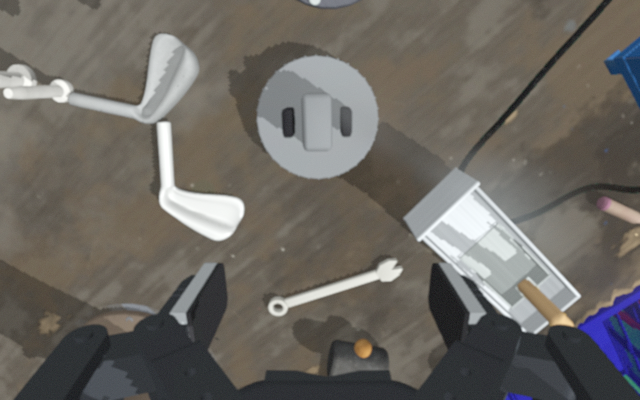

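The cap is upright at pixel (318,118). It measures (0.4085, 0.0945) with the tab axis at −40.3°.

drive_tool:
  increments:
    - [[0.013,0.021,-0.02,0.006,0.003,0.006,100],[0.013,0.021,-0.03,0.006,0.003,0.005,100],[0,0,-0.04,0,0,0,100],[0,0,-0.035,0,0,0,100],[0,0,-0.015,0,0,0,100],[0,0,0,0,0,0,100]]

```text
clock: 37.6
eef_pos: [0.4154, 0.0897, 0.0931]
ee_rot: [[0.765, -0.644, 0.009], [-0.644, -0.765, -0.003], [0.009, -0.004, -1.0]]
ft_force: [-0.0, 0.5, -0.3]
finger_gap: 0.998
```

Run:
```python
from cap import *
tool2([.4085,.0945,.033],-40.3)
p=bot.get_image('top')
tool2([.4085,.0945,.033],-40.3)
```

```text
at [0.4154 0.0897 0.0931] yaw -40.1 shift [-0.0069  0.0048 -0.0601] turn [ 0.003  0.009 -0.003] F [-0.   0.5 -0.3] Tq [-0.03 -0.09 -0.07] gap 0.998 t 37.6 q [  6.   7. 126.  -0.  47.  47.]
at [0.4161 0.0898 0.0938] yaw -40.1 shift [-0.0076  0.0047 -0.0608] turn [ 0.003  0.011 -0.003] F [-0.2 -0.1 -0.6] Tq [ 0.06 -0.01  0.04] gap 0.998 t 37.6 q [  6.   7. 126.  -0.  47.  47.]
```

drive_tool:
  increments:
    - [[-0.008,0.0047,0,0.003,0.011,0,100],[0,0,-0.01,0,0,0,100],[0,0,-0.015,0,0,0,100],[0,0,-0.012,0,0,0,100],[0,0,0,0,0,0,100]]

```text
clock: 38.28
eef_pos: [0.4109, 0.0947, 0.0583]
ee_rot: [[0.765, -0.644, 0.007], [-0.644, -0.765, 0.001], [0.004, -0.006, -1.0]]
ft_force: [0.1, -0.7, -0.1]
finger_gap: 0.999
```

Run:
```python
from cap import *
tool2([.4085,.0945,.031],-40.3)
```

```text
at [0.4109 0.0947 0.0583] yaw -40.1 shift [-0.0024 -0.0002 -0.0273] turn [-0.001  0.007 -0.004] F [ 0.1 -0.7 -0.1] Tq [ 0.02 -0.04 -0.03] gap 0.999 t 38.3 q [  7.  11. 127.   0.  42.  47.]
```

drive_tool:
  increments:
    - [[-0.003,0,-0.012,0,0.007,0,100],[0,0,-0.009,0,0,0,100],[0,0,-0.004,0,0,0,100],[0,0,0,0,0,0,100]]

```text
clock: 38.78
eef_pos: [0.4083, 0.0948, 0.0319]
ee_rot: [[0.765, -0.644, 0.001], [-0.644, -0.765, 0.002], [-0.001, -0.002, -1.0]]
ft_force: [0.5, -0.4, -0.1]
finger_gap: 0.998
```

Run:
```python
from cap import *
tool2([.4085,.0945,.031],-40.3)
p=bot.get_image('wrist');save(p,'w33')
```

```text
at [0.4083 0.0948 0.0319] yaw -40.1 shift [ 0.0002 -0.0003 -0.0009] turn [-0.002  0.001 -0.004] F [ 0.5 -0.4 -0.1] Tq [0.06 0.04 0.04] gap 0.998 t 38.8 q [  7.  14. 127.   0.  39.  47.]
```

View pics/w33.png

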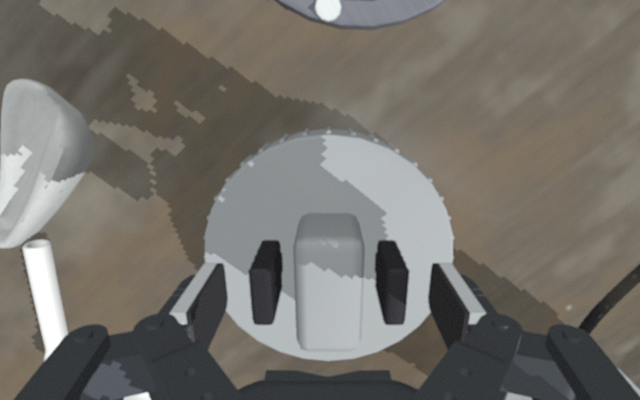

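drive_tool:
  increments:
    - [[0,0,-0.001,0,0,0,60],[0,0,0,0,0,0,45],[0,0,0,0,0,0,45],[0,0,0,0,0,0,45],[0,0,0,0,0,0,45],[0,0,0,0,0,0,45],[0,0,0.015,0,0,0,45],[0,0,0.03,0,0,0,45],[0,0,0.03,0,0,0,45]]
  grip_force: 35

```text
clock: 39.95
eef_pos: [0.4065, 0.0947, 0.1095]
ee_rot: [[0.765, -0.644, -0.005], [-0.644, -0.765, 0.001], [-0.004, 0.002, -1.0]]
ft_force: [-0.4, 0.0, -1.3]
finger_gap: 0.524
```

Run:
```python
from cap import *
tool2([.527,.2135,.25],-40)
p=bot.get_image('wrist');save(p,'w34')
W=pts(p);s=bot.observe();R=np.array(s['ee_rot']);q=np.array(s['eef_pos'])
L=(W-q)@R
m=(L[...,2]>-.002)&(L[...,2]<.016)&(np.hypot(L[...,0],L[...,1])<.09)
k=L[m][:,:2];print(len(k),np.median(L[m][:,2]))
c=cv2.minEnclosingCircle(k.astype(np.float32));print('cap top circle tool frame',c)
m=(L[...,2]<-.02)&(L[...,2]>-.034)&(abs(L[...,0])<.02)&(abs(L[...,1])<.05);k=L[m];print('bar',len(k),cv2.minAreaRect((k[:,:2]*1000).astype(np.float32)),np.median(k[:,2]))
```

```text
at [0.4065 0.0947 0.1095] yaw -40.1 shift [0.1205 0.1188 0.1405] turn [-0.001 -0.005  0.002] F [-0.4  0.  -1.3] Tq [-0.   -0.06  0.03] gap 0.524 t 40.0 q [  7.   5. 126.   0.  50.  47.]
25495 0.014073280078182083
cap top circle tool frame ((-0.002179994247853756, 0.004458834882825613), 0.06026722490787506)
bar 4533 ((1.786513328552246, 3.8685665130615234), (37.90777587890625, 48.61878967285156), 5.950318813323975) -0.020641862407752957
```

View pics/w34.png

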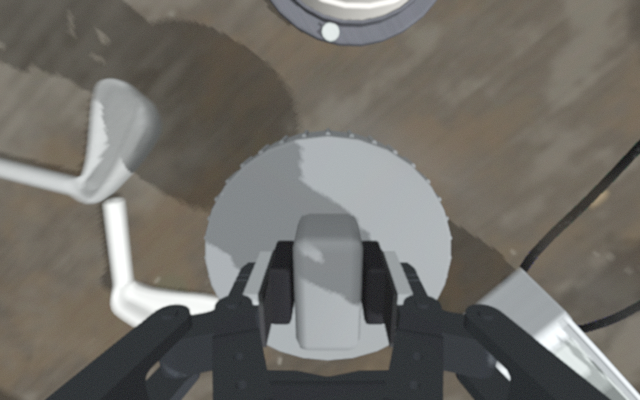

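The cap is held like the first time, with its outline at 205–452 px. Reference from lift-off: the seated TCP was about (0.529, 0.214, 0.102).

drive_tool:
  increments:
    - [[0,0,0.035,0,0,0,45],[0.01,0.01,0.035,0,0,0,45],[0.025,0.025,0.02,0,0,0,45],[0.03,0.03,0,0,0,0,45],[0.03,0.03,0,0,0,0,45],[0.02,0.02,0,0,0,0,45],[0,0,0,0,0,0,45],[0,0,0,0,0,0,45]]

```text
clock: 41.0
eef_pos: [0.5269, 0.2132, 0.2108]
ee_rot: [[0.764, -0.645, 0.009], [-0.645, -0.765, 0.003], [0.005, -0.008, -1.0]]
ft_force: [0.9, 0.1, -1.0]
finger_gap: 0.522
```

Run:
```python
from cap import *
tool2([.529,.214,.15],-40)
p=bot.get_image('scene')
tool2([.529,.214,.15],-40)
```

```text
at [0.5269 0.2132 0.2108] yaw -40.1 shift [ 0.0021  0.0008 -0.0608] turn [-0.003  0.009  0.002] F [ 0.9  0.1 -1. ] Tq [-0.02  0.04  0.06] gap 0.522 t 41.0 q [ 18.  12. 103.   0.  64.  58.]
at [0.527  0.2131 0.2108] yaw -40.2 shift [ 0.002   0.0009 -0.0608] turn [-0.003  0.009  0.003] F [ 0.   0.5 -0.5] Tq [ 0.01 -0.03  0.03] gap 0.521 t 41.0 q [ 18.  12. 103.   0.  64.  58.]
```

drive_tool:
  increments:
    - [[0.002,0.001,-0.015,-0.003,0.009,0,45],[0,0,-0.025,0,0,0,45],[0,0,-0.015,0,0,0,45],[0,0,0,0,0,0,45],[0,0,0,0,0,0,45]]

```text
clock: 41.68
eef_pos: [0.5268, 0.2116, 0.1525]
ee_rot: [[0.763, -0.647, -0.003], [-0.647, -0.763, -0.001], [-0.002, 0.003, -1.0]]
ft_force: [-0.8, -0.9, -0.8]
finger_gap: 0.513
```

Run:
```python
from cap import *
tool2([.529,.214,.13],-40)
p=bot.get_image('scene');cv2.imwrite('pics/s35.png',cv2.resize(p['frame'][100:230,200:360],None,fx=4,fy=4)[:,:,::-1])
```

```text
at [0.5268 0.2116 0.1525] yaw -40.3 shift [ 0.0022  0.0024 -0.0225] turn [ 0.001 -0.003  0.005] F [-0.8 -0.9 -0.8] Tq [ 0.02 -0.07  0.01] gap 0.513 t 41.7 q [ 17.  17. 105.  -0.  59.  58.]
```

View pics/s35.png

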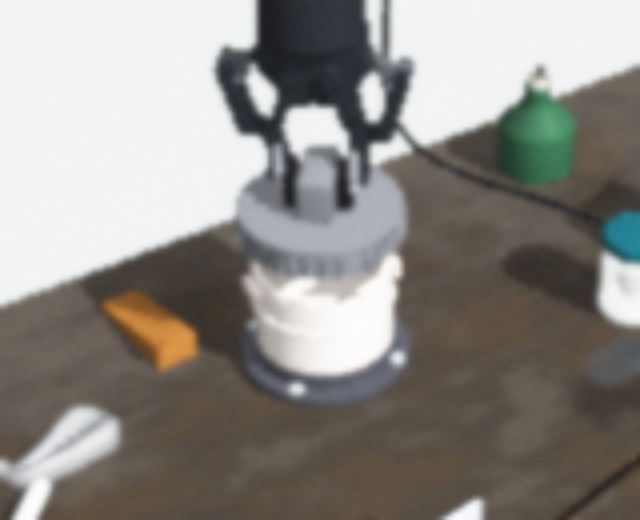

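drive_tool:
  increments:
    - [[0.0022,0.0024,-0.008,0.001,-0.003,0.004,45],[0,0,-0.01,0,0,0,45],[0,0,-0.004,0,0,0,45],[0,0,0,0,0,0,45],[0,0,0,0,0,0,45]]

```text
clock: 42.35
eef_pos: [0.5301, 0.2146, 0.1304]
ee_rot: [[0.766, -0.643, 0.003], [-0.643, -0.766, 0.001], [0.002, -0.002, -1.0]]
ft_force: [-0.5, -0.4, -1.2]
finger_gap: 0.52
```

Run:
```python
from cap import *
tool2([.529,.214,.102],-40)
```

```text
at [0.5301 0.2146 0.1304] yaw -40.0 shift [-0.0011 -0.0006 -0.0284] turn [-0.001  0.003  0.001] F [-0.5 -0.4 -1.2] Tq [-0.   -0.05 -0.05] gap 0.52 t 42.4 q [ 18.  18. 105.  -0.  56.  58.]
```

drive_tool:
  increments:
    - [[-0.001,-0.0006,-0.006,0,0.003,0,45],[0,0,-0.008,0,0,0,45],[0,0,-0.005,0,0,0,45],[0,0,-0.003,0,0,0,45],[0,0,0,0,0,0,45]]

```text
clock: 42.98
eef_pos: [0.529, 0.2139, 0.1069]
ee_rot: [[0.766, -0.643, -0.001], [-0.643, -0.766, 0.001], [-0.001, -0.0, -1.0]]
ft_force: [-0.3, -0.5, -1.3]
finger_gap: 0.516
```

Run:
```python
from cap import *
tool2([.529,.214,.102],-40)
```

```text
at [0.529  0.2139 0.1069] yaw -40.0 shift [-0.      0.0001 -0.0049] turn [-0.001 -0.001  0.001] F [-0.3 -0.5 -1.3] Tq [-0.01 -0.05 -0.02] gap 0.516 t 43.0 q [ 18.  20. 106.   0.  54.  58.]
```

It is entering freely. Going down to seat.

drive_tool:
  increments:
    - [[0,0,-0.003,0,0,0,45],[0,0,-0.002,0,0,0,45],[0,0,-0.002,0,0,0,45],[0,0,-0.001,0,0,0,45]]

```text
clock: 43.48
eef_pos: [0.5298, 0.2142, 0.1046]
ee_rot: [[0.766, -0.643, -0.001], [-0.643, -0.766, 0.0], [-0.001, 0.0, -1.0]]
ft_force: [-1.2, -0.5, 0.9]
finger_gap: 0.517
```

Run:
```python
from cap import *
tool2([.529,.214,.102],-40)
```

```text
at [0.5298 0.2142 0.1046] yaw -40.0 shift [-0.0008 -0.0002 -0.0026] turn [-0.    -0.001  0.001] F [-1.2 -0.5  0.9] Tq [-0.01  0.17 -0.05] gap 0.517 t 43.5 q [ 18.  21. 106.   0.  53.  58.]
```

drive_tool:
  increments:
    - [[-0.0005,0,-0.003,0,0,0,45],[0,0,-0.003,0,0,0,45],[0,0,-0.002,0,0,0,45]]

```text
clock: 43.85
eef_pos: [0.5299, 0.2142, 0.1045]
ee_rot: [[0.766, -0.643, -0.002], [-0.643, -0.766, -0.001], [-0.001, 0.002, -1.0]]
ft_force: [-4.5, -1.8, 7.9]
finger_gap: 0.52
```

Run:
```python
from cap import *
tool2([.529,.214,.102],-40)
p=bot.get_image('scene');cv2.imwrite('pics/s36.png',cv2.resize(p['frame'][120:230,220:340],None,fx=5,fy=5,interpolation=cv2.INTER_CUBIC)[:,:,::-1])
p=bot.get_image('wrist');save(p,'w36')
W=pts(p);x,y,z=W[...,0],W[...,1],W[...,2]
m=(np.hypot(x-.527,y-.2135)<.055)&(z>.08)&(z<.11); print('cap top z',np.median(z[m]),np.percentile(z[m],[10,90]))
q=W[m]
A=np.c_[q[:,0]-.527,q[:,1]-.2135,np.ones(len(q))];print(np.linalg.lstsq(A,q[:,2],rcond=None)[0])
```

```text
at [0.5299 0.2142 0.1045] yaw -40.0 shift [-0.0009 -0.0002 -0.0025] turn [ 0.001 -0.002  0.   ] F [-4.5 -1.8  7.9] Tq [-0.26  0.73 -0.02] gap 0.52 t 43.9 q [ 18.  21. 106.   0.  53.  58.]
cap top z 0.09431207412396386 [0.09353915 0.09520995]
[ 0.00071666 -0.00132843  0.09476357]
```

View pics/s36.png

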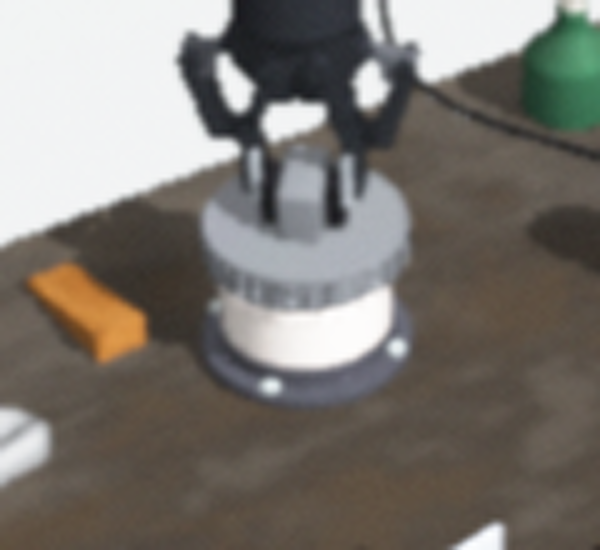

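The cap-top height is 94.3 mm, the same as when it was locked, so it is seated on the rim. Turning clockwise.

drive_tool:
  increments:
    - [[0,0,0,0,0,-0.085,45],[0,0,0,0,0,-0.085,45],[0,0,0,0,0,-0.085,45],[0,0,0,0,0,-0.085,45],[0,0,0,0,0,-0.085,45],[0,0,0,0,0,-0.085,45],[0,0,0,0,0,-0.085,45]]

```text
clock: 44.82
eef_pos: [0.5302, 0.2155, 0.1046]
ee_rot: [[0.256, -0.967, 0.0], [-0.967, -0.256, 0.002], [-0.002, -0.001, -1.0]]
ft_force: [-2.3, -1.0, 2.0]
finger_gap: 0.522
```

Run:
```python
from cap import *
tool2([.529,.214,.1045],-99)
```

```text
at [0.5302 0.2155 0.1046] yaw -75.2 shift [-0.0012 -0.0015 -0.0001] turn [-0.002  0.001 -0.416] F [-2.3 -1.   2. ] Tq [-0.08  0.12  0.15] gap 0.522 t 44.8 q [ 18.  21. 106.   0.  53.  93.]
```

drive_tool:
  increments:
    - [[0,-0.001,0,0,0,-0.08,45],[0,0,0,0,0,-0.08,45],[0,0,0,0,0,-0.08,45],[0,0,0,0,0,-0.08,45],[0,0,0,0,0,-0.05,45],[0,0,0,0,0,-0.03,45]]

```text
clock: 45.58
eef_pos: [0.5299, 0.2147, 0.1046]
ee_rot: [[-0.151, -0.989, 0.001], [-0.989, 0.151, 0.001], [-0.001, -0.001, -1.0]]
ft_force: [0.3, 1.0, 0.1]
finger_gap: 0.515
```

Run:
```python
from cap import *
tool2([.529,.214,.1045],-99)
```

```text
at [0.5299 0.2147 0.1046] yaw -98.7 shift [-0.0009 -0.0007 -0.0001] turn [-0.001  0.001 -0.006] F [0.3 1.  0.1] Tq [-0.02 -0.03  0.02] gap 0.515 t 45.6 q [ 18.  21. 106.   0.  53. 116.]
```

At the locked angle. Releasing.

drive_tool:
  increments:
    - [[0,0,0,0,0,-0.005,45],[0,0,0,0,0,0,65],[0,0,0,0,0,0,85],[0,0,0,0,0,0,100],[0,0,0,0,0,0,100],[0,0,0,0,0,0,100]]

```text
clock: 46.32
eef_pos: [0.5303, 0.2146, 0.1043]
ee_rot: [[-0.155, -0.988, 0.001], [-0.988, 0.155, 0.001], [-0.001, -0.001, -1.0]]
ft_force: [0.3, -0.6, 0.6]
finger_gap: 1.003
```

Run:
```python
from cap import *
tool2([.529,.214,.1045],-99)
p=bot.get_image('wrist');save(p,'w37');capfit(p,(.527,.2135),.071)
```

```text
at [0.5303 0.2146 0.1043] yaw -98.9 shift [-0.0013 -0.0006  0.0002] turn [-0.001  0.001 -0.001] F [ 0.3 -0.6  0.6] Tq [-0.01 -0.01 -0.03] gap 1.003 t 46.3 q [ 18.  21. 106.   0.  53. 117.]
part 8065 [0.5329 0.2142 0.1276] ((528.5535888671875, 214.8781280517578), (27.33832550048828, 52.04934310913086), 81.37896728515625)
part 1622 [0.5346 0.24   0.1251] ((532.506103515625, 241.4993133544922), (10.170157432556152, 26.84493064880371), 81.89241027832031)
part 1624 [0.5265 0.1892 0.1251] ((524.3887939453125, 188.36524963378906), (10.210182189941406, 26.29838752746582), 80.53392028808594)
part 1321 [0.5413 0.2588 0.1286] ((539.156494140625, 258.1672668457031), (22.879478454589844, 14.353720664978027), 27.798309326171875)
part 1340 [0.5272 0.1698 0.1287] ((525.55712890625, 170.970703125), (14.665021896362305, 22.71490478515625), 43.32172393798828)
disc 28713 ((0.5277135968208313, 0.2149823158979416), 0.061240073293447495)
```

View pics/w37.png

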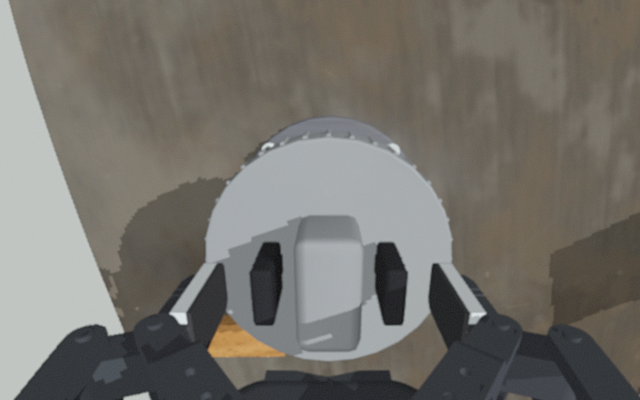

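Both tabs are sprung out: 53.7 mm between tab centres against 53.6 mm when it was locked at the start. The angle is also unchanged at 81°. Rising clear for the final checks.

drive_tool:
  increments:
    - [[-0.001,-0.0005,0.02,0,0,0,100],[0,0,0.04,0,0,0,100],[0,0,0.045,0,0,0,100],[-0.02,-0.01,0.04,0,0,0,100],[-0.04,-0.03,0.02,0,0,0,100],[-0.04,-0.04,0.01,0,0,0,100],[0,0,0,0,0,0,100]]

```text
clock: 47.25
eef_pos: [0.4279, 0.1326, 0.2947]
ee_rot: [[-0.154, -0.988, 0.014], [-0.988, 0.154, 0.003], [-0.005, -0.013, -1.0]]
ft_force: [-0.1, 0.2, 0.8]
finger_gap: 1.004
```

Run:
```python
from cap import *
st()
p=bot.get_image('wrist');save(p,'w38');capfit(p,(.527,.2135),.071)
W=pts(p);x,y,z=W[...,0],W[...,1],W[...,2]
q=W[(y<-.1)&(y>-.25)&(x>.41)&(x<.53)&(z>.11)&(z<.122)]; 
if len(q): print('scoop handle top',q.mean(0),intray(q.mean(0)))
p=bot.get_image('scene');cv2.imwrite('pics/s38.png',cv2.resize(p['frame'][100:360,180:420],None,fx=2.3,fy=2.3,interpolation=cv2.INTER_CUBIC)[:,:,::-1])
```

```text
t 47.25 p [0.4279 0.1326 0.2947] gap 1.004 F [-0.1  0.2  0.8] q [ 11.7  -6.5 112.6  -0.   73.1 110.5]
[[-0.154, -0.988, 0.014], [-0.988, 0.154, 0.003], [-0.005, -0.013, -1.0]]
part 2012 [0.5282 0.2129 0.1278] ((528.2761840820312, 214.84983825683594), (27.863975524902344, 52.2947883605957), 80.4569091796875)
part 407 [0.524  0.1877 0.1258] ((524.0368041992188, 188.26307678222656), (10.461291313171387, 25.585567474365234), 81.48052978515625)
part 431 [0.532  0.2397 0.125 ] ((532.272705078125, 240.79931640625), (9.607951164245605, 25.98287010192871), 79.84922790527344)
disc 9475 ((0.527949333190918, 0.2151636928319931), 0.06122816726565361)
```

View pics/w38.png

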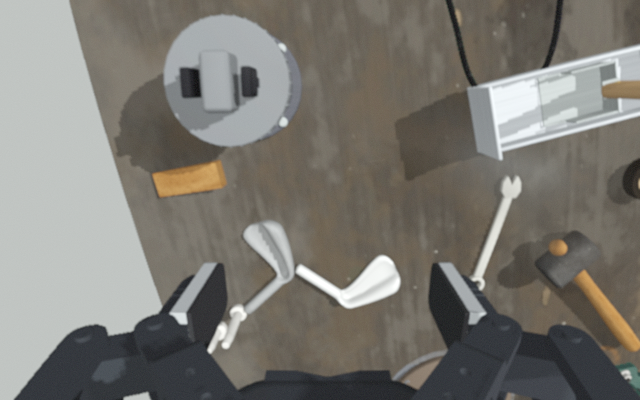

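View pics/s38.png

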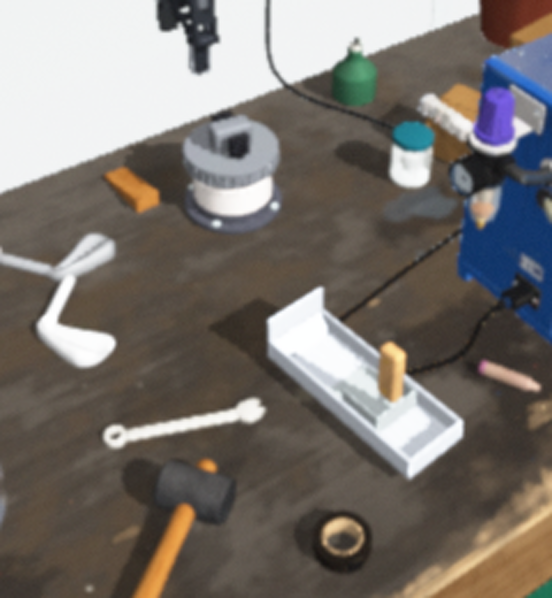

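Run:
```python
from cell import bot
print(bot.job_done())
```

```text
the job is handed in; nothing more can be done
None
```

I finished the job and handed it in at about 47 s of robot time.

- **Opening:** I squeezed the cap's tabs, turned it 59° anticlockwise, and set it upright on the bench at about (0.41, 0.095).
- **Ferrules:** All five were collected with the scoop in one pass against the backstop and poured into the tub. The view after pouring showed five in the tub (four lying, one standing on end) and an empty tray.
- **Network disagreement:** The trained network was confident of only four ferrules in the tub and gave the fifth a low score (0.18). I counted that one from the picture.
- **Scoop:** It lies flat in the tray, released, as seen in the last pictures.
- **Cap refit:** The cap top is at 94 mm, as at the start, and it lies at about 80–81°, also as at the start. Both tabs are out, 53.7 mm between their centres against 53.6 mm at the start.
- **Not tested:** I judged the lock from these measurements and did not pull or twist the cap to test it.
- **Bystanders:** The jar, tape and wedge look untouched in the last views.

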